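Put dried blood-sample cards into storage

TASK

Put the dried sample cards away: slide every card carrier from the blue drying rack edge-down and fully home into a slot of its own, those with a green tag in the white storage box and those with a red tag in the red reject stand. Carry the open caddy of loose desiccant canisters level, spilling none, and set it down flat in the empty bay at the end of the storage box. Then shut the box's clear lid completely, and leave everything else on the bench alone.

Things in the scene. Friction and masses are not known exactly. Their poses are not given: they have to be found in the camera images.
- box: White storage box, fixed, 96 mm (x) by 226 mm (y), walls 72 mm high, 5 mm thick; floor top at 6 mm. Origin: middle of its underside; x roughly away from the robot, z up. Three carrier slots at y = -8, +34, +76 mm; each is two facing grooves 7 mm wide (y) for the plate's side edges, 86 mm wall to wall (x), flared mouths 61 mm up. Carriers stand on the floor. Swaps sides with the drying rack.
- box_bay (a point): Centre of the floor of the empty caddy bay at the -y end of the storage box (y = -72 mm, 6 mm above the bench): 86 mm (x) by 72 mm (y), bounded by the box walls and by a divider 4 mm thick, 36 mm high above the floor, between it and the slots.
- box_lid (a joint): Angle of the box's clear lid, rad: 0 shut, grows as it opens up and away from the robot, stop at 1.75; starts open beyond 1.55. 120 g, mildly stiff hinge along the box's +x wall: stays open upright, falls shut by itself below about 0.7. It is a tray 26 mm deep with a 3 mm panel reaching 22 mm beyond the box's front wall as a lip (its middle grey).
- lid_hinge (a point): Middle of the lid's hinge line: on the box at x = +48 mm, y = 0, 72 mm above the bench. The hinge line runs along the box's y axis.
- lid_lip (a point): Point on the outer face of the lid, at the middle of its lip, 11 mm from the free edge. With the lid shut it is 107 mm from the hinge line towards the robot and 29 mm above it; the outer face looks up when shut, away from the robot when open.
- drying_rack: Blue plastic drying rack, fixed, 100 mm (x) by 212 mm (y), 62 mm high. Origin: middle of its underside, x roughly away from the robot. Five slots like the box's at y = -88, -44, 0, +44, +88 mm, floor at 6 mm; carriers start in these. Swaps sides with the storage box.
- reject_stand: Red plastic reject stand, fixed, 100 mm (x) by 80 mm (y), 62 mm high, turned about a quarter turn. Origin: middle of its underside. Two slots like the box's at y = -22 and +22 mm, floor at 6 mm, flared mouths 61 mm above the bench.
- carrier_green1: Card carrier, green tag. Flat grey plate with a white card on each face: 80 mm wide (x), 4 mm thick (y), 65 mm high; lowest 6 mm is a foot 72 mm wide, 3 mm thick. Grip bar on top: 46 (x) x 12 (y) mm, z 65 to 87 mm, its upper 10 mm green (the tag). 60 g. Origin: middle of the bottom edge, z up; a half turn is the same. Starts in the drying rack, may lean 5 degrees. May be absent.
- carrier_green2: Card carrier, green tag. Flat grey plate with a white card on each face: 80 mm wide (x), 4 mm thick (y), 65 mm high; lowest 6 mm is a foot 72 mm wide, 3 mm thick. Grip bar on top: 46 (x) x 12 (y) mm, z 65 to 87 mm, its upper 10 mm green (the tag). 60 g. Origin: middle of the bottom edge, z up; a half turn is the same. Starts in the drying rack, may lean 5 degrees. May be absent.
- carrier_green3: Card carrier, green tag. Flat grey plate with a white card on each face: 80 mm wide (x), 4 mm thick (y), 65 mm high; lowest 6 mm is a foot 72 mm wide, 3 mm thick. Grip bar on top: 46 (x) x 12 (y) mm, z 65 to 87 mm, its upper 10 mm green (the tag). 60 g. Origin: middle of the bottom edge, z up; a half turn is the same. Starts in the drying rack, may lean 5 degrees. May be absent.
- carrier_red1: Card carrier, red tag. Flat grey plate with a white card on each face: 80 mm wide (x), 4 mm thick (y), 65 mm high; lowest 6 mm is a foot 72 mm wide, 3 mm thick. Grip bar on top: 46 (x) x 12 (y) mm, z 65 to 87 mm, its upper 10 mm red (the tag). 60 g. Origin: middle of the bottom edge, z up; a half turn is the same. Starts in the drying rack, may lean 5 degrees. May be absent.
- carrier_red2: Card carrier, red tag. Flat grey plate with a white card on each face: 80 mm wide (x), 4 mm thick (y), 65 mm high; lowest 6 mm is a foot 72 mm wide, 3 mm thick. Grip bar on top: 46 (x) x 12 (y) mm, z 65 to 87 mm, its upper 10 mm red (the tag). 60 g. Origin: middle of the bottom edge, z up; a half turn is the same. Starts in the drying rack, may lean 5 degrees. May be absent.
- caddy: Open yellow desiccant caddy, 72 mm (x) by 60 mm (y), walls 24 mm high; a 3 mm web along x divides it and carries a black handle bar 46 mm (x) by 12 mm (y), z 50 to 74 mm, over its middle. 190 g with canisters. Origin: middle of its underside, z up. In the bay its x lies along the box's x, either way round.
- canister1: Loose white desiccant canister in the caddy, 16 mm across, 16 mm high, 12 g. Origin: middle of its underside.
- canister2: Loose white desiccant canister in the caddy, 16 mm across, 16 mm high, 12 g. Origin: middle of its underside.
- canister3: Loose white desiccant canister in the caddy, 16 mm across, 16 mm high, 12 g. Origin: middle of its underside.
- canister4: Loose white desiccant canister in the caddy, 16 mm across, 16 mm high, 12 g. Origin: middle of its underside.
- reagent_bottle: Amber reagent bottle, 48 mm across, 95 mm high; not part of the job. Origin: middle of its underside.
- sample_jar: Small clear jar with a blue cap, 44 mm across, 50 mm high; not part of the job. Origin: middle of its underside.
- marker_pen: Black and blue marker pen lying on the bench, about 120 mm long, 12 mm high; not part of the job. Origin: middle of its underside.
- tip_box: Orange pipette-tip box with clear lid, 86 x 124 mm, 67 mm high; not part of the job. Origin: middle of its underside.
- beaker: Glass beaker, 64 mm across, 75 mm high; not part of the job. Origin: middle of its underside.

How it is judged (in metres and radians):
At the end, for the whole second after the job is handed in: Every green-tagged carrier present stands fully home (within 5 mm of the floor) and upright in a slot of the storage box, every red-tagged one likewise in the reject stand; the caddy stands flat in the box's bay with all four canisters in it; the lid is shut (under 0.05 rad); everything is at rest (x of carrier_green1 in the frame of box between -0.006 and 0.006 m and y of carrier_green1 in the frame of box between -0.013 and 0.081 m and z of carrier_green1 in the frame of box between 0.003 and 0.011 m and angle between the z axis of each of carrier_green1, carrier_green2, carrier_green3 and the z axis of box, either way round below 0.12 rad and angle between the y axis of each of carrier_green1, carrier_green2, carrier_green3 and the y axis of box, either way round below 0.12 rad and linear speed of each of carrier_green1, carrier_green2, carrier_green3, carrier_red1, carrier_red2, caddy below 0.03 m/s and x of carrier_green2 in the frame of box between -0.006 and 0.006 m and y of carrier_green2 in the frame of box between -0.013 and 0.081 m and z of carrier_green2 in the frame of box between 0.003 and 0.011 m and x of carrier_green3 in the frame of box between -0.006 and 0.006 m and y of carrier_green3 in the frame of box between -0.013 and 0.081 m and z of carrier_green3 in the frame of box between 0.003 and 0.011 m and x of carrier_red1 in the frame of reject_stand between -0.006 and 0.006 m and y of carrier_red1 in the frame of reject_stand between -0.027 and 0.027 m and z of carrier_red1 in the frame of reject_stand between 0.003 and 0.011 m and angle between the z axis of each of carrier_red1, carrier_red2 and the z axis of reject_stand, either way round below 0.12 rad and angle between the y axis of each of carrier_red1, carrier_red2 and the y axis of reject_stand, either way round below 0.12 rad and x of carrier_red2 in the frame of reject_stand between -0.006 and 0.006 m and y of carrier_red2 in the frame of reject_stand between -0.027 and 0.027 m and z of carrier_red2 in the frame of reject_stand between 0.003 and 0.011 m and x of caddy in the frame of box between -0.012 and 0.012 m and y of caddy in the frame of box between -0.084 and -0.06 m and z of caddy in the frame of box between 0.003 and 0.01 m and angle between caddy's own z axis and vertical below 0.08 rad and x of canister1 in the frame of caddy between -0.034 and 0.034 m and y of canister1 in the frame of caddy between -0.028 and 0.028 m and z of canister1 in the frame of caddy between 0 and 0.022 m and x of canister2 in the frame of caddy between -0.034 and 0.034 m and y of canister2 in the frame of caddy between -0.028 and 0.028 m and z of canister2 in the frame of caddy between 0 and 0.022 m and x of canister3 in the frame of caddy between -0.034 and 0.034 m and y of canister3 in the frame of caddy between -0.028 and 0.028 m and z of canister3 in the frame of caddy between 0 and 0.022 m and x of canister4 in the frame of caddy between -0.034 and 0.034 m and y of canister4 in the frame of caddy between -0.028 and 0.028 m and z of canister4 in the frame of caddy between 0 and 0.022 m and value of joint box_lid below 0.05 rad); the robot touches nothing.
It fails at once if a desiccant canister leaves the caddy (distance between any of canister1, canister2, canister3, canister4 and caddy above 0.06 m).
It fails at once if the caddy is tipped more than about 20 degrees (angle between caddy's own z axis and vertical above 0.35 rad).
It fails at once if another object on the bench is pushed more than 3 cm or knocked over (distance of any of reagent_bottle, sample_jar, marker_pen, tip_box, beaker from where it was at the start of the episode above 0.03 m or angle between any of reagent_bottle, sample_jar, marker_pen, tip_box, beaker's own z axis and vertical above 0.5 rad).
Of carrier_green1, carrier_green2, carrier_green3, carrier_red1, carrier_red2 only 3 to 5 are there at a start; the rules pass over those that are not, and their reading is None.
At some moment in a run one of caddy may be knocked a few centimetres aside while the robot is not near it.
It also fails if it takes over 210 s, if anything falls off the work surface, if the arm or the gripper's body presses on something with over 40 N, if the wrist force passes 120 N, or if a joint passes its speed limit or range.

ROBOT

A 7-joint arm with a two-finger parallel gripper is mounted at the origin on the work surface. World frame = base frame: x ahead of the robot, y to its left, z up, the work surface at z = 0. Lengths are in m, angles in degrees, forces in N, time in s.
With the tool pointing down it reaches from about 0.425 to 0.825 m from the base axis. Payload 3.6 kg.
Tool frame: the origin (TCP) lies at the very end of the fingers, on their centre line; the grasp point (between the pads) lies 19 mm behind it (r.tcp_to_grasp is the distance from the TCP to the grasp point, in m); z points along the fingers, y is the direction in which the jaws open and shut (so a half turn about z gives the same grasp; the last joint's range is limited). The gripper opens to 85 mm and grips with 20 to 120 N. Pads are 22 mm wide; open, the fingers measure 114 mm over their backs; the gripper's body (76 mm by 85 mm) begins 54 mm behind the grasp point. The pads swing forward as they close: fully open they stand 13 mm farther back than shut.
Start: joints at [-75.659, 35.231, -0.722, 81.555, 0.464, 63.22, -2.315], TCP at [0.178, 0.625, 0.231] pointing down, gripper open.
Joint ranges: [-178.69, 178.69], [-17.37, 117.87], [-77.05, 75.6], [15.02, 138.74], [-78.02, 258.01], [0.78, 113.62], [-162.83, 162.83]. Speed limits (degrees/s): [159.86, 159.86, 180, 180, 180, 180, 180].

INTERFACE

Orientations are given as [roll, pitch, yaw] about the fixed x, y, z axes, in that order (R = Rz(yaw) Ry(pitch) Rx(roll)).
In Python, from station import get_state, capture, camera_model, job, r gives the robot as it stands.
- The arm moves only by the tool step_arm, never from a script. Its argument "moves" is a list that holds one entry, the list of rows, each a list of 7 numbers: the turn, a rotation vector about the tool's x, y, z in rad, then the shift along the tool's x, y, z in mm, then the closure, from -1 (fully open) to 1 (shut), so that 0 is half open. A call has 1 to 20 rows; each row is the pose to reach, as a shift and turn from the pose commanded when the call began, along the tool's axes at that moment; what a row does not reach only later rows make up. A row lasts 1/10 s, in which the tool goes at most 50 mm and 8.59 degrees, less where a joint would pass 70% of its speed; a pose out of reach is approached as far as the arm can. A call with a gripper value outside its range is refused whole. The fingers move at their own pace and stop on an object; "force" is the grip in N (left out, the last holds). Time passes only in rows, so rows that repeat a pose let the fingers close. It gives the time, the measured TCP pose, the force and the opening at its end, in the units of the state.
- get_state(): the state, without advancing time (a new reading comes with each control period).
- capture(name): name is "scene" or "top"; returns the picture (384x512x3 uint8, red, green, blue); there is no depth.
- camera_model(name): a dict with "fovy" (degrees; the focal length in pixels is half the picture's height over the tangent of half this angle, whatever the lens; pixels are square), "cx", "cy" (the principal point, pixels), "k1" (the pictures are not rectified: a ray, as slopes to the right and down, at radius r is drawn at 1 + k1 r^2 times it, then the intrinsics apply), "cam_to_world" (4x4, takes a point from camera to world coordinates). Camera axes: x right, y down, z forward; pixel columns grow to the right and rows downward; lengths in m; the calibration is good to about 2 mm. A picture is of the moment at which its call begins. camera_model takes no time and is no camera call.
- job.close_job(): hands the job in, once; it reports no verdict.
The state is a dict: "clock": time; "joint_positions": joint angles; "joint_vel": joint speeds; "joint_efforts": joint torques, N m; "ee_pos": TCP position; "tcp_rot": TCP orientation; "wrist_force": force on the tool from outside, world axes, zero at the start; "ft_torque": the same for the moment, N m; "opening": opening from 0.0 (shut) to 1.0 (fully open).
Only numpy, scipy, OpenCV 4.12 (cv2) and the standard library are available. Lean on these libraries where they do the work, as an engineer would, in place of code of your own. Each camera call takes 0.05 s, during which the arm holds its last target. There are 200 camera calls.

## Working session

There is one attempt and no reset: what is moved stays moved. The work goes in short steps, Python scripts to look and compute and a tool call to move; the robot and the scene stay as the last step left them, time stands still between calls to the robot, and variables do not carry over. Pictures are saved under pics/ and viewed, about 12 in all and at most 16, crops included, and the job is handed in when it is done.

Besides the shell and the picture viewer there is one more tool, called after "Request:" as name(argument=value, ...), one argument or row to a line, values as JSON. step_arm: Moves the arm, as the interface text tells. Its arguments: {"type":"object","properties":{"moves":{"type":"array"},"force":{"type":"number"}},"required":["moves"]}

```bash
ls; mkdir -p pics
python3 - <<'E'
from station import get_state, capture, camera_model, job, r
import cv2
print(get_state())
for n in ("scene","top"):
    im=capture(n); cv2.imwrite(f"pics/{n}0.png",cv2.resize(im[:,:,::-1],(800,600),interpolation=cv2.INTER_CUBIC)); cv2.imwrite(f"raw_{n}0.png",im[:,:,::-1])
    print(camera_model(n))
E
```

```text
pics
{'clock': 0.0, 'joint_positions': array([-75.6600594 ,  35.29066427,  -0.72126674,  81.64181862,
         0.46604192,  63.219533  ,  -2.31426341]), 'joint_vel': array([ 0.05815732, -0.0709119 , -0.0613311 , -0.01495141, -0.04569372,
        0.0320508 ,  0.08030386]), 'joint_efforts': array([-3.88379685e-04, -4.69218957e+01,  2.58838842e-01, -1.71036315e+01,
        9.89702210e-03,  9.71362431e-03,  1.44424359e-05]), 'ee_pos': array([0.17742262, 0.6245163 , 0.23011935]), 'tcp_rot': array([-1.79850969e+02,  4.84087772e-03,  1.64145607e+02]), 'wrist_force': array([-0.28360018,  0.1778023 ,  0.36745056]), 'ft_torque': array([ 0.00481965, -0.02634075, -0.03035727]), 'opening': 1.0025636550243158}
{'fovy': 47.08047125794749, 'cx': 255.21716095426473, 'cy': 194.330113869239, 'k1': -0.06753679589773666, 'cam_to_world': array([[ 0.71954091,  0.50618938, -0.47542948,  1.11802198],
       [ 0.69431371, -0.51080986,  0.5069534 , -0.51822683],
       [ 0.01376036, -0.69487092, -0.71900282,  0.83612481],
       [ 0.        ,  0.        ,  0.        ,  1.        ]])}
{'fovy': 46.15985378862377, 'cx': 259.25889380966095, 'cy': 189.52057688454684, 'k1': -0.18334289988596875, 'cam_to_world': array([[ 0.01896466, -0.99732416,  0.0706035 ,  0.50100735],
       [-0.99981574, -0.01870747,  0.0043023 ,  0.01979144],
       [-0.00296997, -0.07067209, -0.99749518,  1.45866201],
       [ 0.        ,  0.        ,  0.        ,  1.        ]])}
```

View pics/scene0.png

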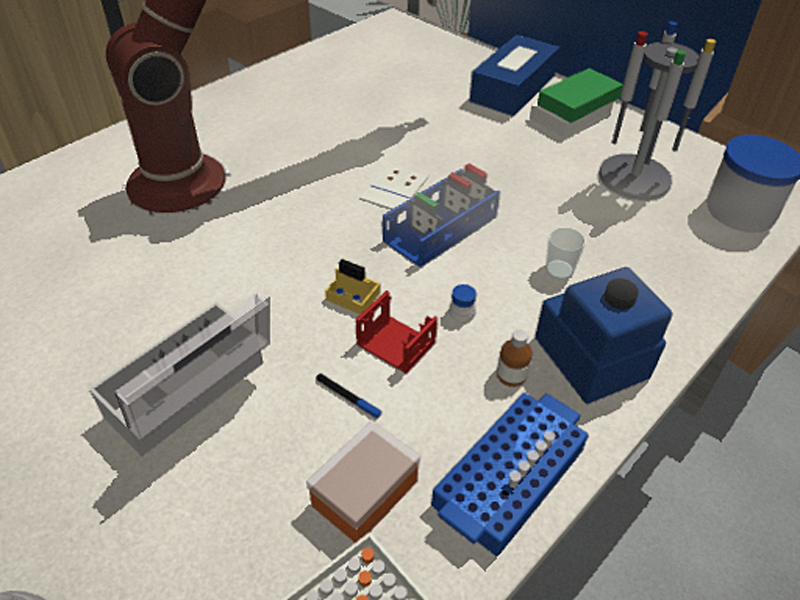

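View pics/top0.png

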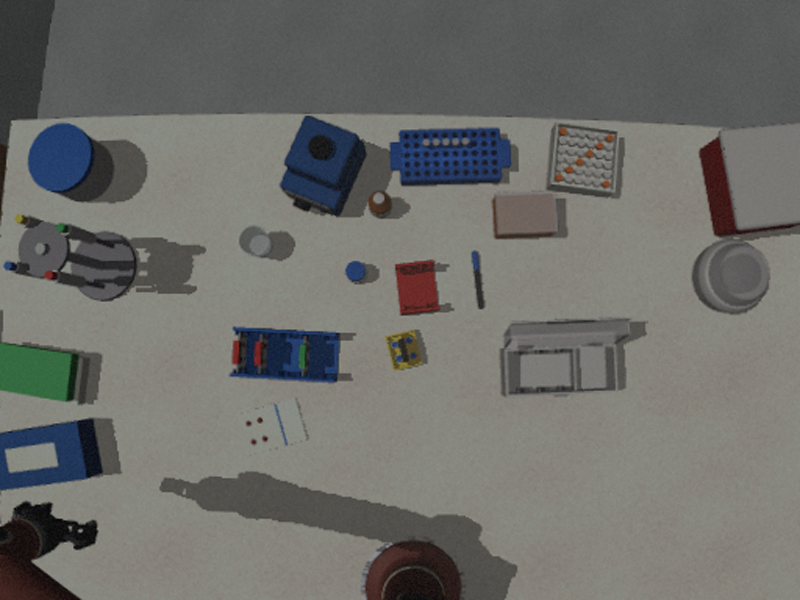

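Top view: box at about (562,357), rack (287,354) with red carriers at (237,352) and (260,352) and a green one at (303,355). Stand (417,287), caddy (404,350). Next, zoomed crops for corner measurement.

```bash
cat > h.py <<'E'
import numpy as np, cv2
from station import get_state, capture, camera_model, job, r
CM={n:camera_model(n) for n in ("scene","top")}
def K(c): f=192/np.tan(np.radians(c["fovy"]/2)); return np.array([[f,0,c["cx"]],[0,f,c["cy"]],[0,0,1.]]),np.array([c["k1"],0,0,0.])
def rays(n,uv):
    c=CM[n]; k,d=K(c); p=cv2.undistortPoints(np.float64(uv).reshape(-1,1,2),k,d).reshape(-1,2)
    T=c["cam_to_world"]; return T[:3,3],np.c_[p,np.ones(len(p))]@T[:3,:3].T
def plane(n,uv,z):
    o,d=rays(n,uv); return (o+d*((z-o[2])/d[:,2])[:,None])[:,:2]
def proj(n,P):
    c=CM[n]; k,d=K(c); W=np.linalg.inv(c["cam_to_world"])
    return cv2.projectPoints(np.float64(P).reshape(-1,3),cv2.Rodrigues(W[:3,:3])[0],W[:3,3],k,d)[0].reshape(-1,2)
def tri(us,ut):
    A=np.zeros((3,3));b=np.zeros(3); L=[]
    for n,u in (("scene",us),("top",ut)):
        o,d=rays(n,[u]); d=d[0]/np.linalg.norm(d[0]); M=np.eye(3)-np.outer(d,d); A+=M;b+=M@o; L.append((M,o))
    x=np.linalg.solve(A,b); return x,[np.linalg.norm(M@(x-o))*1e3 for M,o in L]
def snap(n,f):
    im=capture(n)[:,:,::-1]; cv2.imwrite(f,im); return im
def crop(im,x,y,w,h,s):
    o=cv2.resize(im[y:y+h,x:x+w],None,fx=s,fy=s,interpolation=cv2.INTER_CUBIC)
    return cv2.convertScaleAbs(o,alpha=1.3)
E
python3 - <<'E'
from h import *
t=cv2.imread("raw_top0.png"); s=cv2.imread("raw_scene0.png")
m=np.vstack([np.hstack([crop(t,315,198,100,60,4),crop(t,140,200,100,60,4)]),np.hstack([crop(t,240,155,100,90,4)[:,:400],crop(s,220,160,100,90,4)])])
cv2.imwrite("pics/m1.png",m)
for n,u,z in(("top",(360,228),0.07),("top",(184,227),.06),("top",(267,184),.06),("top",(259,224),.07)): print(plane(n,[u],z))
E
```

```text
[[ 0.48551153 -0.28895129]]
[[0.47857735 0.25801813]]
[[0.61769327 0.00204334]]
[[0.49296538 0.02456054]]
```

View pics/m1.png

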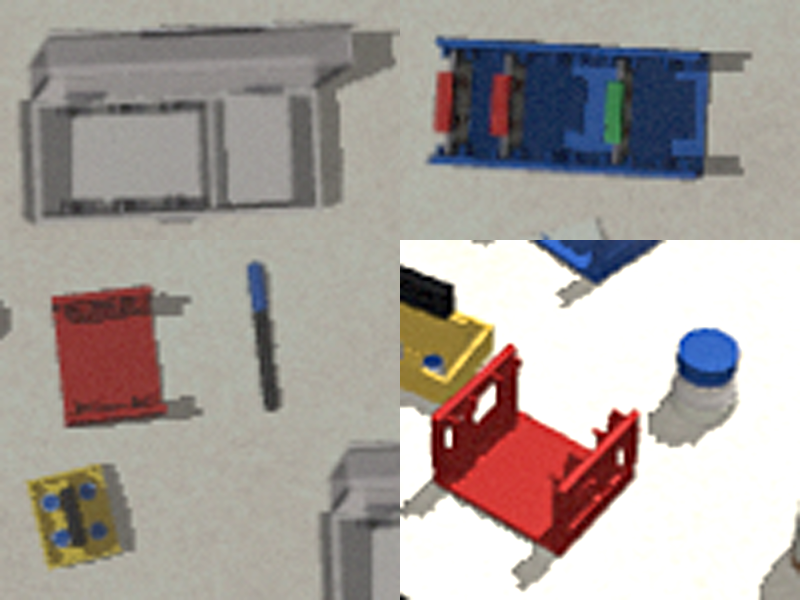

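Run:
```python
from h import *
t=cv2.imread("raw_top0.png"); s=cv2.imread("raw_scene0.png")
m=np.vstack([crop(t,315,220,100,35,8),crop(t,140,207,100,38,8)])
cv2.imwrite("pics/m2.png",m)
def masks(im):
    h=cv2.cvtColor(im,cv2.COLOR_BGR2HSV); 
    R=cv2.inRange(h,(0,130,60),(6,255,255))|cv2.inRange(h,(172,130,60),(180,255,255))
    return dict(red=R,green=cv2.inRange(h,(45,100,40),(80,255,255)),yel=cv2.inRange(h,(20,110,60),(34,255,255)),blue=cv2.inRange(h,(105,130,40),(125,255,255)))
for n,im,roi in(("top",t,(130,150,220,110)),("scene",s,(190,90,150,160))):
    x,y,w,hh=roi
    for k,m in masks(im).items():
        c=np.zeros_like(m); c[y:y+hh,x:x+w]=m[y:y+hh,x:x+w]
        for ct in cv2.findContours(c,cv2.RETR_EXTERNAL,cv2.CHAIN_APPROX_NONE)[0]:
            if cv2.contourArea(ct)<12: continue
            b=np.zeros_like(m); cv2.drawContours(b,[ct],-1,255,-1); M=cv2.moments(b,True)
            print(n,k,"A%d"%M["m00"],"c %.1f %.1f"%(M["m10"]/M["m00"],M["m01"]/M["m00"]),"box",cv2.boxPoints(cv2.minAreaRect(ct)).round(1).tolist())
```

```text
top red A63 c 164.7 225.8 box [[163.0, 219.0], [167.0, 219.0], [167.0, 233.0], [163.0, 233.0]]
top red A53 c 150.6 225.4 box [[149.0, 218.0], [152.0, 218.0], [152.0, 232.0], [149.0, 232.0]]
top red A752 c 266.3 183.4 box [[252.8000030517578, 168.89999389648438], [276.8999938964844, 166.3000030517578], [280.20001220703125, 197.89999389648438], [256.20001220703125, 200.5]]
top green A65 c 193.3 227.9 box [[191.0, 220.0], [195.0, 220.0], [195.0, 235.0], [191.0, 235.0]]
top yel A406 c 257.9 223.6 box [[246.5, 215.10000610351562], [264.20001220703125, 210.6999969482422], [269.5, 232.10000610351562], [251.89999389648438, 236.5]]
top blue A1879 c 185.5 226.7 box [[147.39999389648438, 240.1999969482422], [149.10000610351562, 209.10000610351562], [216.60000610351562, 212.6999969482422], [214.89999389648438, 243.89999389648438]]
top blue A110 c 227.0 173.1 box [[222.0, 179.0], [222.0, 167.0], [232.0, 167.0], [232.0, 179.0]]
top blue A29 c 303.8 166.8 box [[301.8999938964844, 161.10000610351562], [304.3999938964844, 160.8000030517578], [305.6000061035156, 171.8000030517578], [303.1000061035156, 172.10000610351562]]
scene red A1398 c 251.2 214.5 box [[220.60000610351562, 215.60000610351562], [241.10000610351562, 180.6999969482422], [284.5, 206.1999969482422], [264.0, 241.10000610351562]]
scene yel A599 c 225.0 186.8 box [[205.6999969482422, 190.39999389648438], [214.8000030517578, 169.10000610351562], [244.3000030517578, 181.6999969482422], [235.10000610351562, 203.10000610351562]]
scene blue A172 c 296.4 188.8 box [[287.79998779296875, 193.6999969482422], [291.20001220703125, 180.3000030517578], [304.79998779296875, 183.6999969482422], [301.5, 197.10000610351562]]
scene blue A490 c 264.4 157.1 box [[243.60000610351562, 167.6999969482422], [245.0, 142.89999389648438], [287.6000061035156, 145.3000030517578], [286.29998779296875, 170.10000610351562]]
```

View pics/m2.png

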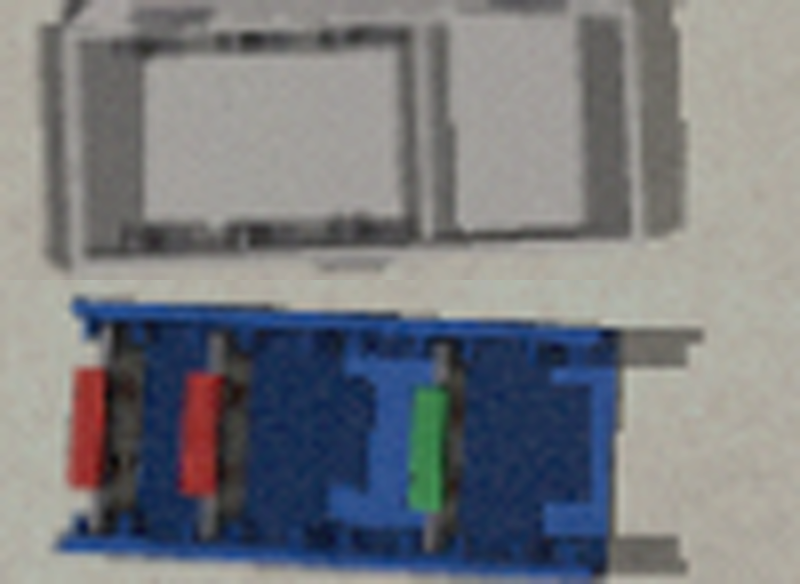

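The box rim corners show at about (75,266) and (643,240) in this crop. The rack wall ends are at (75,302), (58,550) and right (620,335)/(607,575), with tags at (88,430), (202,435) and (428,450).

```bash
cat >> h.py <<'E'
def rigid(model,meas):
    m=np.float64(model);w=np.float64(meas);a=m-m.mean(0);b=w-w.mean(0)
    th=np.arctan2((a[:,0]*b[:,1]-a[:,1]*b[:,0]).sum(),(a*b).sum()); R=np.array([[np.cos(th),-np.sin(th)],[np.sin(th),np.cos(th)]])
    t=w.mean(0)-R@m.mean(0); return t,np.degrees(th),((m@R.T+t-w)*1e3).round(1)
E
python3 - <<'E'
from h import *
def raw(p,ox,oy,s=8): return (np.float64(p)+.5)/s-.5+[ox,oy]
# box rim z .072: FL, FR outer; rim left top & right
P=raw([(75,266),(643,240)],315,220); w=plane("top",P,.072); print("box rim",w, np.linalg.norm(w[0]-w[1]))
print("boxfit",rigid([(-.048,.113),(-.048,-.113)],w))
d=plane("top",raw([(420,30),(433,238),(452,228),(143,50)],315,220),.006); print("div",plane("top",raw([(419,30),(432,238),(437,238)],315,220),.042))
P=raw([(75,22),(58,270)],140,207); Q=raw([(622,55),(607,295)],140,207)
w=np.vstack([plane("top",P,.062),plane("top",Q,.0)]); print("rack",rigid([(.05,.106),(-.05,.106),(.05,-.106),(-.05,-.106)],w))
for c in [(150.6,225.4),(164.7,225.8),(193.3,227.9)]: print("tag",plane("top",[c],.091))
# stand hull
w=plane("top",[(253,168.5),(277,166),(280.5,198),(256,200.8)],.062); print("stand",rigid([(.05,.04),(.05,-.04),(-.05,-.04),(-.05,.04)],w),w)
w=plane("top",[[246.5,215.1],[264.2,210.7],[269.5,232.1],[251.9,236.5]],.024); print("caddy",rigid([(.036,.03),(.036,-.03),(-.036,-.03),(-.036,.03)],w))
E
```

```text
box rim [[ 0.40772188 -0.1768749 ]
 [ 0.41946322 -0.40071514]] 0.22414797418792387
boxfit (array([ 0.46152665, -0.28628068]), np.float64(3.002647242321723), array([[-0. ,  0.9],
       [ 0. , -0.9]]))
div [[ 0.50030381 -0.31744508]
 [ 0.41804847 -0.32365476]
 [ 0.41806218 -0.32567785]]
rack (array([0.478997  , 0.26753728]), np.float64(-2.0098970221123507), array([[ 1.5,  1.1],
       [-1.2,  0.6],
       [ 1.2, -0.7],
       [-1.6, -1.1]]))
tag [[0.48133781 0.35658621]]
tag [[0.48125196 0.31253498]]
tag [[0.47702157 0.22409163]]
stand (array([0.61975502, 0.00326856]), np.float64(6.981069041663001), array([[-0.7,  2.5],
       [-0.2, -2.2],
       [ 0.3, -1.9],
       [ 0.7,  1.6]])) [[ 0.66522032  0.04658211]
 [ 0.67448457 -0.02815195]
 [ 0.57471606 -0.04061486]
 [ 0.56459914  0.03525894]]
caddy (array([0.4939262 , 0.02784725]), np.float64(15.11531753337423), array([[ 0.6,  1.2],
       [ 1.2, -0.7],
       [-0.6, -1.4],
       [-1.2,  0.9]]))
```

```bash
cat >> h.py <<'E'
POSE=dict(box=((.4615,-.2863),3.0),rack=((.479,.2675),-2.0),stand=((.6198,.0033),7.0))
def W(o,p):
    t,a=POSE[o]; a=np.radians(a); p=np.float64(p).reshape(-1,3)
    return np.c_[p[:,0]*np.cos(a)-p[:,1]*np.sin(a)+t[0],p[:,0]*np.sin(a)+p[:,1]*np.cos(a)+t[1],p[:,2]]
def overlay(n,im,x,y,w,h,s,sets):
    o=crop(im,x,y,w,h,s)
    for P,c in sets:
        for u in proj(n,P): 
            q=(u-[x,y]+.5)*s-.5; cv2.circle(o,tuple(int(v) for v in q.round()),2,c,-1)
    return o
E
python3 - <<'E'
from h import *
t=cv2.imread("raw_top0.png"); s=cv2.imread("raw_scene0.png")
G,R,B=(0,255,0),(0,0,255),(255,0,0)
bs=[(W("box",[(a*.048,b*.113,.072) for a in(-1,1) for b in(-1,1)]),G),(W("box",[(a*.043,y,.061) for a in(-1,1) for y in(-.008,.034,.076)]),R),(W("box",[(a*.043,y,.042) for a in(-1,1) for y in(-.032,-.036)]),B)]
ss=[(W("stand",[(a*.05,b*.04,.062) for a in(-1,1) for b in(-1,1)]),G),(W("stand",[(a*.043,y,.061) for a in(-1,1) for y in(-.022,.022)]),(255,255,0)),(W("stand",[(a*.05,b*.04,0) for a in(-1,1) for b in(-1,1)]),B)]
a=np.hstack([overlay("top",t,317,200,80,57,5,bs),overlay("scene",s,55,180,130,114,3,bs)[:285,:400]])
b=np.hstack([overlay("top",t,247,160,50,50,6,ss),overlay("scene",s,215,175,83,72,6,ss)[:300,:490]])
b=b[:, :790]; a=a[:,:790]
print(a.shape,b.shape)
cv2.imwrite("pics/m3.png",np.vstack([a,b]))
E
```

```text
(285, 790, 3) (300, 790, 3)
```

View pics/m3.png

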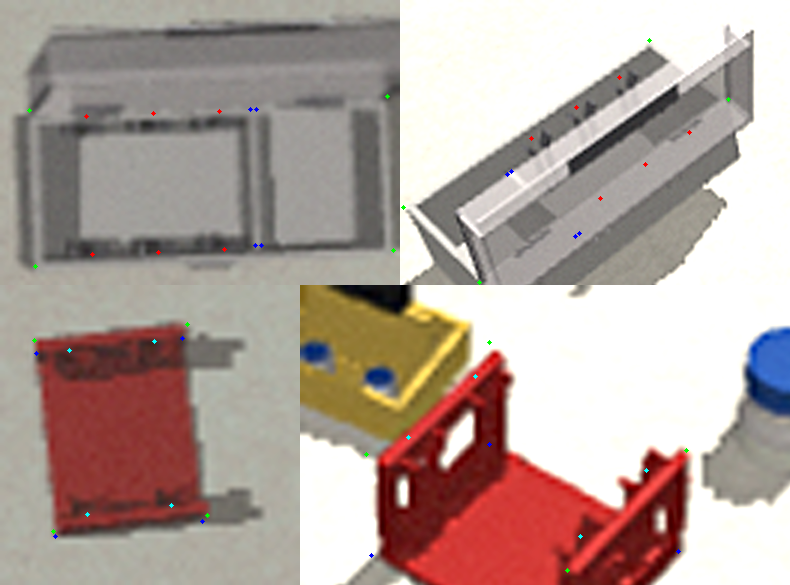

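The overlay agrees within about 2 mm in both views. Next, the motion helper.

```bash
cat > m.py <<'E'
import sys,json,numpy as np
from scipy.spatial.transform import Rotation as R
# m.py x y z yaw ... : print shift/turn from commanded pose ; m.py set tx ty tz sx sy sz : update commanded with the row sent
f="cmd.json"
try: c=json.load(open(f))
except Exception: c=dict(p=[.178,.625,.231],e=[-180,0,164.145])
def load(): return np.array(c["p"]),R.from_euler("xyz",c["e"],degrees=True)
a=sys.argv[1:]
if a[0]=="set":
    v=np.float64(a[1:7]); p,q=load(); p=p+q.apply(v[3:]/1e3); q=q*R.from_rotvec(v[:3])
    c=dict(p=p.tolist(),e=q.as_euler("xyz",degrees=True).tolist()); json.dump(c,open(f,"w"))
    a=a[7:]; print("cmd",np.round(c["p"],4),np.round(c["e"],2))
p,q=load()
for i in range(0,len(a),4):
    t=np.float64(a[i:i+3]); g=R.from_euler("xyz",[-180,0,float(a[i+3])],degrees=True)
    print(a[i:i+4],"turn",(q.inv()*g).as_rotvec().round(3),"shift",(q.inv().apply(t-p)*1e3).round(1))
E
python3 m.py 0.4815 0.3565 0.2 178
```

```text
['0.4815', '0.3565', '0.2', '178'] turn [ 0.    -0.    -0.242] shift [-365.3 -175.4   31. ]
```

Request:
step_arm(
  moves=[
    [[0,0,-0.121,-180,-88,16,0],[0,0,-0.242,-365.3,-175.4,31,0.3],[0,0,-0.242,-365.3,-175.4,31,0.3],[0,0,-0.242,-365.3,-175.4,31,0.3],[0,0,-0.242,-365.3,-175.4,31,0.3],[0,0,-0.242,-365.3,-175.4,31,0.3],[0,0,-0.242,-365.3,-175.4,31,0.3],[0,0,-0.242,-365.3,-175.4,31,0.3],[0,0,-0.242,-365.3,-175.4,31,0.3],[0,0,-0.242,-365.3,-175.4,31,0.3],[0,0,-0.242,-365.3,-175.4,31,0.3],[0,0,-0.242,-365.3,-175.4,31,0.3],[0,0,-0.242,-365.3,-175.4,31,0.3],[0,0,-0.242,-365.3,-175.4,31,0.3]],
  ],
  force=40,
)

```text
clock: 1.5
ee_pos: [0.4801, 0.3578, 0.2004]
tcp_rot: [180.0, -0.0, 178.1]
wrist_force: [0.1, -0.0, 0.4]
opening: 0.35
```

```bash
python3 m.py set 0 0 -0.242 -365.3 -175.4 31 0.4815 0.3565 0.061 178
python3 - <<'E'
from h import *
s=get_state(); print(s["ee_pos"],s["tcp_rot"],s["wrist_force"],s["opening"],s["joint_positions"])
t=snap("top","raw_top1.png"); sc=snap("scene","raw_scene1.png")
m=np.hstack([crop(t,120,190,80,80,5),crop(sc,240,70,80,80,5)])
cv2.imwrite("pics/m4.png",m)
E
```

```text
cmd [0.4815 0.3565 0.2   ] [-180.      0.    178.01]
['0.4815', '0.3565', '0.061', '178'] turn [0. 0. 0.] shift [ -0.   0. 139.]
[0.48007406 0.35784603 0.2004043 ] [ 1.79982179e+02 -1.54029792e-02  1.78146681e+02] [ 0.13117796 -0.03669411  0.42183302] 0.3501156978173425 [-36.43427401  32.35531986  -3.7762837   92.76684978   2.43858014
  54.95824693  47.12035835]
```

View pics/m4.png

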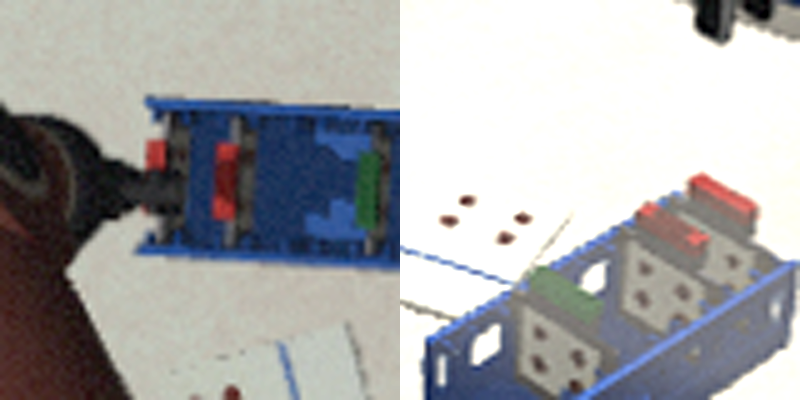

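The gripper is over the first red carrier, which matches the plan. Descending and gripping.

Request:
step_arm(
  moves=[
    [[0,0,0,0,0,35,0.3],[0,0,0,0,0,70,0.3],[0,0,0,0,0,100,0.3],[0,0,0,0,0,120,0.3],[0,0,0,0,0,130,0.3],[0,0,0,0,0,139,0.3],[0,0,0,0,0,139,0.3],[0,0,0,0,0,139,1],[0,0,0,0,0,139,1],[0,0,0,0,0,139,1],[0,0,0,0,0,139,1],[0,0,0,0,0,139,1],[0,0,0,0,0,139,1]],
  ],
  force=50,
)

```text
clock: 2.9
ee_pos: [0.4817, 0.3573, 0.0624]
tcp_rot: [179.9, 0.1, 178.0]
wrist_force: [-0.0, -0.2, 5.4]
opening: 0.131
```

Request:
step_arm(
  moves=[
    [[0,0,0,0,0,-5,1],[0,0,0,0,0,-15,1],[0,0,0,0,0,-30,1],[0,0,0,0,0,-50,1],[0,0,0,0,0,-80,1],[0,0,0,0,0,-110,1],[0,0,0,0,0,-129,1],[0,0,0,0,0,-129,1],[0,0,0,0,0,-129,1]],
  ],
)

```text
clock: 3.8
ee_pos: [0.4806, 0.3561, 0.19]
tcp_rot: [-179.9, -0.0, 178.0]
wrist_force: [0.0, -1.0, -1.8]
opening: 0.131
```

```bash
python3 m.py set 0 0 0 0 0 10 | head -1
python3 - <<'E'
from h import *
print(W("stand",[(0,-.022,0),(0,.022,0),(0,0,0)]))
E
python3 m.py 0.6232 -0.0185 0.19 187
```

```text
cmd [0.4815 0.3565 0.19  ] [-180.      0.    178.01]
[[ 0.62248113 -0.01853602  0.        ]
 [ 0.61711887  0.02513602  0.        ]
 [ 0.6198      0.0033      0.        ]]
['0.6232', '-0.0185', '0.19', '187'] turn [ 0.    -0.    -0.157] shift [-154.6 -369.8    0. ]
```

Request:
step_arm(
  moves=[
    [[0,0,-0.02,-15,-37,0,1],[0,0,-0.04,-31,-74,0,1],[0,0,-0.06,-50,-115,0,1],[0,0,-0.09,-70,-160,0,1],[0,0,-0.11,-90,-205,0,1],[0,0,-0.13,-110,-250,0,1],[0,0,-0.157,-130,-300,0,1],[0,0,-0.157,-145,-345,0,1],[0,0,-0.157,-152,-363,0,1],[0,0,-0.157,-154.6,-369.8,0,1],[0,0,-0.157,-154.6,-369.8,25,1],[0,0,-0.157,-154.6,-369.8,50,1],[0,0,-0.157,-154.6,-369.8,50,1],[0,0,-0.157,-154.6,-369.8,50,1]],
  ],
)

```text
clock: 5.2
ee_pos: [0.622, -0.0163, 0.1396]
tcp_rot: [179.9, -0.1, -172.9]
wrist_force: [-0.6, -0.9, 0.0]
opening: 0.133
```

```bash
python3 m.py set 0 0 -.157 -154.6 -369.8 50
python3 - <<'E'
from h import *
t=snap("top","raw_top2.png"); s=snap("scene","raw_scene2.png")
# carrier bottom corners predicted
import numpy as np
a=np.radians(7); zb=.140-.055
c=[(.6232+x*np.cos(a),-.0185+x*np.sin(a),zb+z) for x in(-.04,.04) for z in(.006,.065)]
ss=[(W("stand",[(a*.043,y,.061) for a in(-1,1) for y in(-.022,.022)]),(255,255,0)),(c,(0,255,0))]
cv2.imwrite("pics/m5.png",np.hstack([overlay("top",t,247,150,50,65,8,ss),overlay("scene",s,220,155,50,65,8,ss)]))
print(get_state()["ee_pos"])
E
```

```text
cmd [ 0.6232 -0.0185  0.14  ] [-180.      0.   -172.99]
[ 0.62344234 -0.01706148  0.14139799]
```

View pics/m5.png

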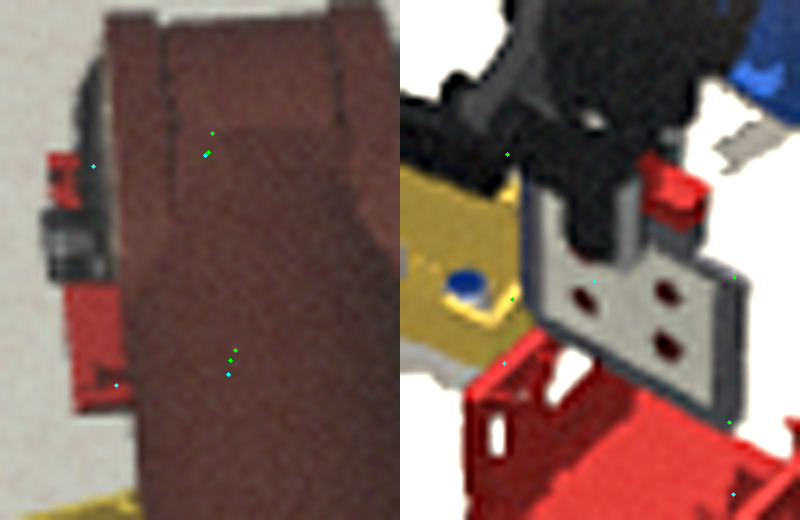

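The carrier hangs straight over the -y stand slot. The scene-camera bias (about 2 px at the -x side) is the same for carrier and stand, so they line up. Inserting.

Request:
step_arm(
  moves=[
    [[0,0,0,0,0,12,1],[0,0,0,0,0,20,1],[0,0,0,0,0,24,1],[0,0,0,0,0,28,1],[0,0,0,0,0,32,1],[0,0,0,0,0,36,1],[0,0,0,0,0,40,1],[0,0,0,0,0,40,1]],
  ],
)

```text
clock: 6.1
ee_pos: [0.6223, -0.0182, 0.0997]
tcp_rot: [180.0, -0.1, -173.0]
wrist_force: [0.4, 0.5, -0.8]
opening: 0.135
```

Request:
step_arm(
  moves=[
    [[0,0,0,0,0,8,1],[0,0,0,0,0,16,1],[0,0,0,0,0,24,1],[0,0,0,0,0,30,1],[0,0,0,0,0,35,1],[0,0,0,0,0,38,1],[0,0,0,0,0,38,1]],
  ],
)

```text
clock: 6.8
ee_pos: [0.6229, -0.0182, 0.0625]
tcp_rot: [-180.0, 0.0, -173.0]
wrist_force: [-0.5, -0.3, -0.9]
opening: 0.132
```

Request:
step_arm(
  moves=[
    [[0,0,0,0,0,1,1],[0,0,0,0,0,1.5,1],[0,0,0,0,0,1.5,0.6],[0,0,0,0,0,1.5,0.3],[0,0,0,0,0,1.5,0.3],[0,0,0,0,0,1.5,0.3],[0,0,0,0,0,-20,0.3],[0,0,0,0,0,-60,0.3],[0,0,0,0,0,-100,0.3],[0,0,0,0,0,-138,0.3],[0,0,0,0,0,-138,0.3]],
  ],
)

```text
clock: 7.9
ee_pos: [0.6267, -0.0181, 0.2067]
tcp_rot: [-179.9, 0.7, -173.0]
wrist_force: [0.2, 0.4, 0.4]
opening: 0.348
```

```bash
python3 m.py set 0 0 0 0 0 -60 0.4812 0.3125 0.2 178 0.4812 0.3125 0.061 178
```

```text
cmd [ 0.6232 -0.0185  0.2   ] [-180.      0.   -172.99]
['0.4812', '0.3125', '0.2', '178'] turn [-0.     0.     0.157] shift [100.5 345.8  -0. ]
['0.4812', '0.3125', '0.061', '178'] turn [-0.     0.     0.157] shift [100.5 345.8 139. ]
```

Request:
step_arm(
  moves=[
    [[0,0,0.03,14,48,0,0.3],[0,0,0.06,28,96,0,0.3],[0,0,0.1,42,144,0,0.3],[0,0,0.157,56,192,0,0.3],[0,0,0.157,70,240,0,0.3],[0,0,0.157,84,288,0,0.3],[0,0,0.157,95,328,0,0.3],[0,0,0.157,100.5,345.8,0,0.3],[0,0,0.157,100.5,345.8,0,0.3],[0,0,0.157,100.5,345.8,0,0.3],[0,0,0.157,100.5,345.8,35,0.3],[0,0,0.157,100.5,345.8,70,0.3],[0,0,0.157,100.5,345.8,90,0.3],[0,0,0.157,100.5,345.8,90,0.3]],
  ],
)

```text
clock: 9.3
ee_pos: [0.4803, 0.3084, 0.1071]
tcp_rot: [-179.6, -0.3, 177.8]
wrist_force: [0.2, -0.5, 0.2]
opening: 0.353
```

```bash
python3 m.py set 0 0 .157 100.5 345.8 90 0.4812 0.3125 0.061 178
python3 - <<'E'
from h import *
t=snap("top","raw_top3.png"); s=snap("scene","raw_scene3.png")
ss=[(W("stand",[(a*.043,y,.061) for a in(-1,1) for y in(-.022,.022)]),(255,255,0))]
cv2.imwrite("pics/m6.png",np.vstack([np.hstack([crop(t,130,190,67,50,6)[:300,:400],crop(s,255,80,67,50,6)[:300,:400]]),np.hstack([overlay("top",t,240,155,67,50,6,ss)[:300,:400],overlay("scene",s,215,160,67,50,6,ss)[:300,:400]])]))
print(get_state()["ee_pos"])
E
```

```text
cmd [0.4812 0.3125 0.11  ] [-180.      0.    178.01]
['0.4812', '0.3125', '0.061', '178'] turn [-0.  0.  0.] shift [ 0.  0. 49.]
[0.48218266 0.31091168 0.1105213 ]
```

View pics/m6.png

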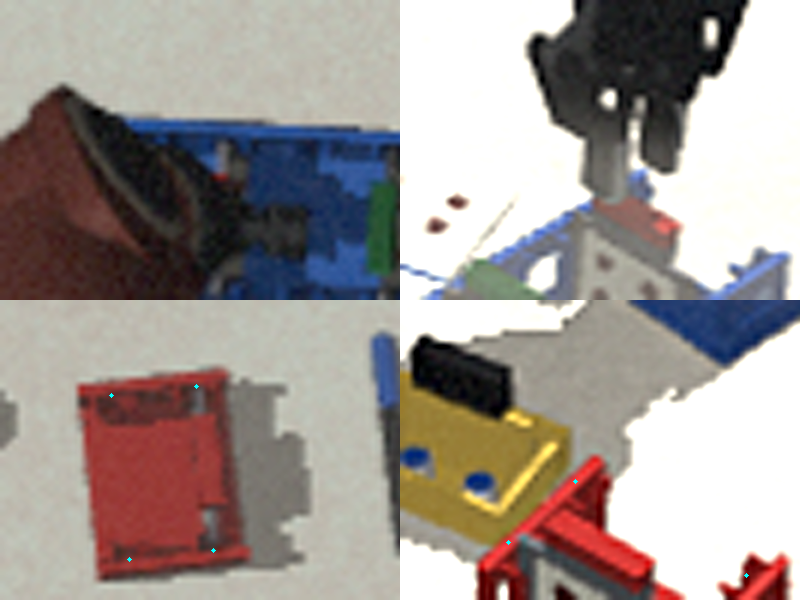

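Red 1 stands in the stand's -y slot, and the gripper straddles red 2. Picking it.

Request:
step_arm(
  moves=[
    [[0,0,0,0,0,20,0.3],[0,0,0,0,0,38,0.3],[0,0,0,0,0,49,0.3],[0,0,0,0,0,49,0.3],[0,0,0,0,0,49,1],[0,0,0,0,0,49,1],[0,0,0,0,0,49,1],[0,0,0,0,0,49,1],[0,0,0,0,0,49,1],[0,0,0,0,0,44,1],[0,0,0,0,0,34,1],[0,0,0,0,0,19,1],[0,0,0,0,0,0,1],[0,0,0,0,0,-30,1],[0,0,0,0,0,-60,1],[0,0,0,0,0,-80,1],[0,0,0,0,0,-80,1],[0,0,0,0,0,-80,1]],
  ],
)

```text
clock: 11.2
ee_pos: [0.4803, 0.3123, 0.1902]
tcp_rot: [-180.0, -0.0, 178.0]
wrist_force: [-0.5, 0.3, -1.9]
opening: 0.132
```

```bash
python3 m.py set 0 0 0 0 0 -80 0.6178 0.0252 0.19 187
```

```text
cmd [0.4812 0.3125 0.19  ] [-180.      0.    178.01]
['0.6178', '0.0252', '0.19', '187'] turn [-0.    -0.    -0.157] shift [-146.5 -282.4    0. ]
```

Request:
step_arm(
  moves=[
    [[0,0,-0.02,-18,-35,0,1],[0,0,-0.05,-38,-73,0,1],[0,0,-0.08,-58,-112,0,1],[0,0,-0.11,-78,-151,0,1],[0,0,-0.14,-98,-190,0,1],[0,0,-0.157,-118,-228,0,1],[0,0,-0.157,-134,-259,0,1],[0,0,-0.157,-143,-276,0,1],[0,0,-0.157,-146.5,-282.4,0,1],[0,0,-0.157,-146.5,-282.4,0,1],[0,0,-0.157,-146.5,-282.4,0,1],[0,0,-0.157,-146.5,-282.4,30,1],[0,0,-0.157,-146.5,-282.4,60,1],[0,0,-0.157,-146.5,-282.4,72,1],[0,0,-0.157,-146.5,-282.4,78,1],[0,0,-0.157,-146.5,-282.4,84,1],[0,0,-0.157,-146.5,-282.4,90,1],[0,0,-0.157,-146.5,-282.4,90,1]],
  ],
)

```text
clock: 13.0
ee_pos: [0.6174, 0.0255, 0.1003]
tcp_rot: [-180.0, -0.0, -173.0]
wrist_force: [0.4, 0.0, -1.3]
opening: 0.135
```

In the groove with no contact force. Lowering fully, releasing and retreating.

Request:
step_arm(
  moves=[
    [[0,0,0,0,0,10,1],[0,0,0,0,0,20,1],[0,0,0,0,0,29,1],[0,0,0,0,0,35,1],[0,0,0,0,0,38,1],[0,0,0,0,0,39.5,1],[0,0,0,0,0,39.5,1],[0,0,0,0,0,39.5,0.6],[0,0,0,0,0,39.5,0.3],[0,0,0,0,0,39.5,0.3],[0,0,0,0,0,39.5,0.3],[0,0,0,0,0,20,0.3],[0,0,0,0,0,-20,0.3],[0,0,0,0,0,-60,0.3],[0,0,0,0,0,-100,0.3],[0,0,0,0,0,-100,0.3]],
  ],
)

```text
clock: 14.6
ee_pos: [0.6215, 0.0258, 0.2068]
tcp_rot: [-180.0, 0.8, -173.0]
wrist_force: [-0.3, -0.2, 0.2]
opening: 0.353
```

```bash
python3 m.py set 0 0 -.157 -146.5 -282.4 90;  python3 m.py set 0 0 0 0 0 -100 0.4772 0.224 0.2 178
```

```text
cmd [0.6178 0.0252 0.1   ] [-180.      0.   -172.99]
cmd [0.6178 0.0252 0.2   ] [-180.      0.   -172.99]
['0.4772', '0.224', '0.2', '178'] turn [-0.     0.     0.157] shift [115.3 214.5  -0. ]
```

Request:
step_arm(
  moves=[
    [[0,0,0.04,25,43,0,0.3],[0,0,0.08,50,86,0,0.3],[0,0,0.12,75,130,0,0.3],[0,0,0.157,100,174,0,0.3],[0,0,0.157,115,203,0,0.3],[0,0,0.157,121.3,214,0,0.3],[0,0,0.157,121.3,214,0,0.3],[0,0,0.157,121.3,214,0,0.3],[0,0,0.157,121.3,214,35,0.3],[0,0,0.157,121.3,214,70,0.3],[0,0,0.157,121.3,214,95,0.3],[0,0,0.157,121.3,214,115,0.3],[0,0,0.157,121.3,214,130,0.3],[0,0,0.157,121.3,214,139,0.3],[0,0,0.157,121.3,214,139,0.3]],
  ],
)

```text
clock: 16.1
ee_pos: [0.4714, 0.2208, 0.0601]
tcp_rot: [-179.9, -0.1, 177.8]
wrist_force: [-0.4, 0.4, 0.0]
opening: 0.351
```

```bash
python3 m.py set 0 0 .157 121.3 214 139
python3 - <<'E'
from h import *
t=snap("top","raw_top4.png"); s=snap("scene","raw_scene4.png")
cv2.imwrite("pics/m7.png",np.hstack([crop(t,240,155,100,75,4),crop(s,210,70,100,75,4)]))
E
```

```text
cmd [0.4713 0.2228 0.061 ] [-180.      0.    178.01]
```

View pics/m7.png

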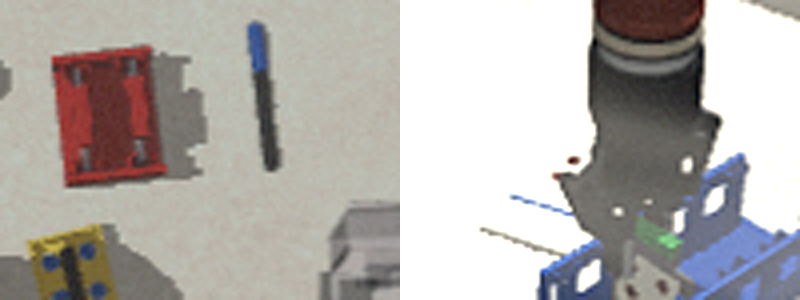

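Both reds are in the stand, and the gripper is around the green bar. Gripping and lifting.

Request:
step_arm(
  moves=[
    [[0,0,0,0,0,0,1],[0,0,0,0,0,0,1],[0,0,0,0,0,0,1],[0,0,0,0,0,0,1],[0,0,0,0,0,0,1],[0,0,0,0,0,-5,1],[0,0,0,0,0,-15,1],[0,0,0,0,0,-30,1],[0,0,0,0,0,-50,1],[0,0,0,0,0,-80,1],[0,0,0,0,0,-110,1],[0,0,0,0,0,-134,1],[0,0,0,0,0,-134,1]],
  ],
)

```text
clock: 17.5
ee_pos: [0.4725, 0.2225, 0.1989]
tcp_rot: [179.9, 0.3, 177.9]
wrist_force: [0.7, -0.0, -0.2]
opening: 0.133
```

```bash
python3 m.py set 0 0 0 0 0 -134 0.4539 -0.2526 0.195 183
```

```text
cmd [0.4713 0.2228 0.195 ] [-180.      0.    178.01]
['0.4539', '-0.2526', '0.195', '183'] turn [-0.     0.    -0.087] shift [   0.9 -475.7    0. ]
```

Request:
step_arm(
  moves=[
    [[0,0,0,0,-35,0,1],[0,0,0,0,-75,0,1],[0,0,0,0,-115,0,1],[0,0,-0.02,0,-155,0,1],[0,0,-0.04,0,-195,0,1],[0,0,-0.06,0,-235,0,1],[0,0,-0.087,0.9,-275,0,1],[0,0,-0.087,0.9,-315,0,1],[0,0,-0.087,0.9,-355,0,1],[0,0,-0.087,0.9,-395,0,1],[0,0,-0.087,0.9,-435,0,1],[0,0,-0.087,0.9,-462,0,1],[0,0,-0.087,0.9,-475.7,0,1],[0,0,-0.087,0.9,-475.7,0,1],[0,0,-0.087,0.9,-475.7,0,1],[0,0,-0.087,0.9,-475.7,30,1],[0,0,-0.087,0.9,-475.7,55,1],[0,0,-0.087,0.9,-475.7,55,1]],
  ],
)

```text
clock: 19.3
ee_pos: [0.4515, -0.2485, 0.1376]
tcp_rot: [179.7, -0.4, -176.8]
wrist_force: [0.2, -0.5, -0.7]
opening: 0.133
```

```bash
python3 m.py set 0 0 -.087 .9 -475.7 55
python3 - <<'E'
from h import *
t=snap("top","raw_top5.png"); s=snap("scene","raw_scene5.png")
a=np.radians(3); cx,cy=.4597,-.2523; zb=.085
c=[(cx+x*np.cos(a),cy+x*np.sin(a),zb+z) for x in(-.04,.04) for z in(.006,.065)]
bs=[(c,(0,255,0)),(W("box",[(a*.043,y,.061) for a in(-1,1) for y in(-.008,.034,.076)]),(0,0,255)),(W("box",[(a*.048,b*.113,.072) for a in(-1,1) for b in(-1,1)]),(255,255,0))]
cv2.imwrite("pics/m8.png",np.hstack([overlay("top",t,315,190,80,70,5,bs),overlay("scene",s,65,165,80,70,5,bs)]))
E
```

```text
cmd [ 0.4539 -0.2526  0.14  ] [-180.    0. -177.]
```

View pics/m8.png

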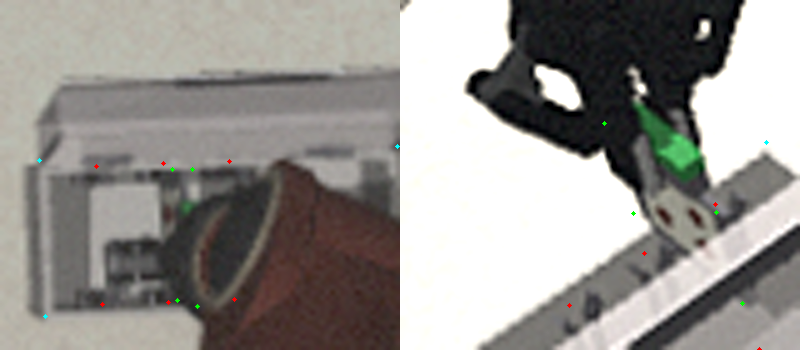

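The green carrier hangs above the middle slot of the box with the same small scene-camera bias as before, and the lid is clear. Inserting slowly.

Request:
step_arm(
  moves=[
    [[0,0,0,0,0,0,1],[0,0,0,0,0,10,1],[0,0,0,0,0,18,1],[0,0,0,0,0,23,1],[0,0,0,0,0,27,1],[0,0,0,0,0,31,1],[0,0,0,0,0,35,1],[0,0,0,0,0,40,1],[0,0,0,0,0,40,1]],
  ],
)

```text
clock: 20.3
ee_pos: [0.453, -0.2522, 0.0996]
tcp_rot: [180.0, -0.1, -177.0]
wrist_force: [0.3, -1.6, 0.3]
opening: 0.131
```

Request:
step_arm(
  moves=[
    [[0,0,0,0,0,8,1],[0,0,0,0,0,16,1],[0,0,0,0,0,24,1],[0,0,0,0,0,30,1],[0,0,0,0,0,35,1],[0,0,0,0,0,38,1],[0,0,0,0,0,39.5,1],[0,0,0,0,0,39.5,1]],
  ],
)

```text
clock: 21.1
ee_pos: [0.4533, -0.2519, 0.0621]
tcp_rot: [180.0, -0.0, -177.0]
wrist_force: [-3.1, 2.0, 10.3]
opening: 0.132
```

Request:
step_arm(
  moves=[
    [[0,0,0,0,0,0,0.6],[0,0,0,0,0,0,0.3],[0,0,0,0,0,0,0.3],[0,0,0,0,0,0,0.3],[0,0,0,0,0,-20,0.3],[0,0,0,0,0,-60,0.3],[0,0,0,0,0,-100,0.3],[0,0,0,0,0,-140,0.3],[0,0,0,0,0,-160,0.3],[0,0,0,0,200,-160,0.3],[0,0,0,0,200,-160,0.3],[0,0,0,0,200,-160,0.3],[0,0,0,0,200,-160,0.3],[0,0,0,0,200,-160,0.3]],
  ],
)

```text
clock: 22.5
ee_pos: [0.4426, -0.0443, 0.2209]
tcp_rot: [179.7, -0.0, -176.2]
wrist_force: [0.2, 0.1, 0.7]
opening: 0.351
```

```bash
python3 m.py set 0 0 0 0 0 79.5; python3 m.py set 0 0 0 0 200 -160
python3 - <<'E'
from h import *
t=snap("top","raw_top6.png"); s=snap("scene","raw_scene6.png")
cv2.imwrite("pics/m9.png",np.vstack([np.hstack([crop(t,320,200,80,60,5),crop(s,70,165,80,60,5)]),np.hstack([crop(t,225,195,80,60,5),crop(s,195,150,80,60,5)])]))
E
```

```text
cmd [ 0.4539 -0.2526  0.0605] [-180.    0. -177.]
cmd [ 0.4435 -0.0529  0.2205] [-180.    0. -177.]
```

View pics/m9.png

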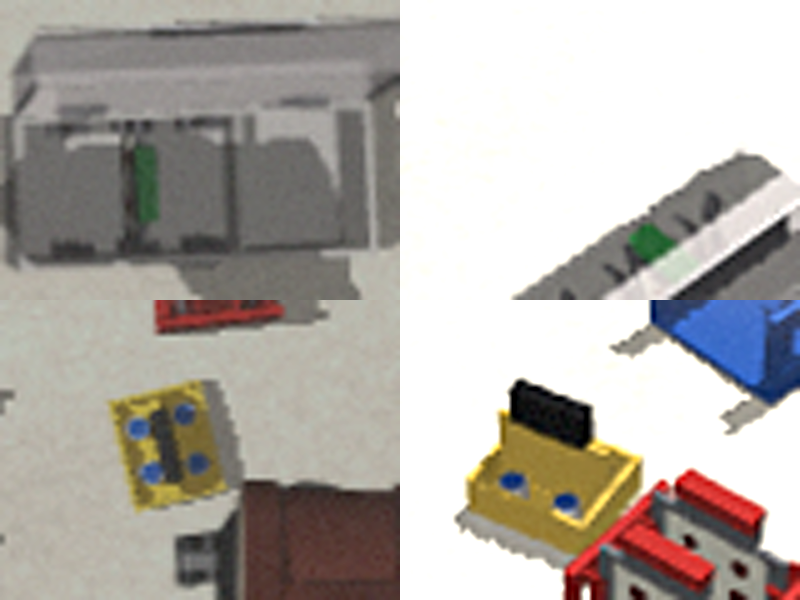

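The green carrier sits in the box slot, and the caddy still stands upright with four canisters. Measuring the caddy again.

Run:
```python
from h import *
t=cv2.imread("raw_top6.png"); h=cv2.cvtColor(t,cv2.COLOR_BGR2HSV)
def cen(m,x,y,w,hh):
    b=np.zeros_like(m); b[y:y+hh,x:x+w]=m[y:y+hh,x:x+w]; return b
g=cen(cv2.inRange(h,(45,80,20),(85,255,255)),330,220,40,35); p=np.argwhere(g)[:,::-1]; print("green",len(p),plane("top",[p.mean(0)],.091))
y=cen(cv2.inRange(h,(20,110,50),(34,255,255)),240,205,35,35); p=np.argwhere(y)[:,::-1]
b=cv2.boxPoints(cv2.minAreaRect(cv2.convexHull(p.astype(np.float32)))); print(b.tolist())
b=b[np.argsort(np.arctan2(*(b-b.mean(0)).T))]
w=plane("top",b,.024); print(w)
d=cen(((h[:,:,2]<60)).astype(np.uint8)*255,250,214,15,20); q=np.argwhere(d)[:,::-1]; print("handle",len(q),q.mean(0)); w2=plane("top",q,.074); print(w2.mean(0)); v=np.linalg.svd(w2-w2.mean(0))[2][0]; print("yaw",np.degrees(np.arctan(v[1]/v[0])))
s=cv2.imread("raw_scene6.png"); k=cv2.cvtColor(s,cv2.COLOR_BGR2HSV)[:,:,2]
dd=cen((k<45).astype(np.uint8)*255,292-195+195-0,0,1,1)
m=np.zeros_like(k); m[160:185,210:240]=(k[160:185,210:240]<50)*255; q2=np.argwhere(m)[:,::-1]; print(len(q2),q2.mean(0), tri(q2.mean(0),q.mean(0)))
```

```text
green 47 [[ 0.46089022 -0.24979016]]
[[246.52944946289062, 215.11766052246094], [264.1764831542969, 210.7058868408203], [269.5294494628906, 232.11766052246094], [251.88241577148438, 236.52943420410156]]
[[ 0.520158    0.06492737]
 [ 0.45250164  0.04655968]
 [ 0.46755825 -0.00920768]
 [ 0.53526365  0.00904872]]
handle 52 [257.80769231 223.38461538]
[0.49480793 0.02824093]
yaw 15.729410826893767
141 [224.63829787 172.5106383 ] (array([0.49513014, 0.02875807, 0.06084439]), [np.float64(0.5827069517247898), np.float64(0.5827069517247031)])
```

```bash
python3 m.py 0.4945 0.0283 0.2 195.3 0.4945 0.0283 0.043 195.3
```

```text
['0.4945', '0.0283', '0.2', '195.3'] turn [-0.     0.    -0.215] shift [-55.2  78.4  20.5]
['0.4945', '0.0283', '0.043', '195.3'] turn [-0.     0.    -0.215] shift [-55.2  78.4 177.5]
```

Request:
step_arm(
  moves=[
    [[0,0,-0.1,-25,40,10,0.2],[0,0,-0.215,-55.2,78.4,20.5,0.2],[0,0,-0.215,-55.2,78.4,20.5,0.2],[0,0,-0.215,-55.2,78.4,20.5,0.2],[0,0,-0.215,-55.2,78.4,20.5,0.2],[0,0,-0.215,-55.2,78.4,50,0.2],[0,0,-0.215,-55.2,78.4,85,0.2],[0,0,-0.215,-55.2,78.4,115,0.2],[0,0,-0.215,-55.2,78.4,120,0.2],[0,0,-0.215,-55.2,78.4,120,0.2]],
  ],
)

```text
clock: 23.6
ee_pos: [0.4936, 0.0269, 0.1007]
tcp_rot: [-180.0, -0.1, -164.8]
wrist_force: [-0.8, 0.2, -0.2]
opening: 0.399
```

```bash
python3 m.py set 0 0 -.215 -55.2 78.4 120;  python3 - <<'E'
from h import *
print(get_state()["ee_pos"])
t=snap("top","raw_top7.png"); s=snap("scene","raw_scene7.png")
cv2.imwrite("pics/m10.png",np.hstack([crop(t,225,195,66,66,6),crop(s,195,150,66,66,6)]))
E
```

```text
cmd [0.4945 0.0283 0.1005] [-180.     -0.   -164.69]
[0.49362495 0.02689759 0.10073132]
```

View pics/m10.png

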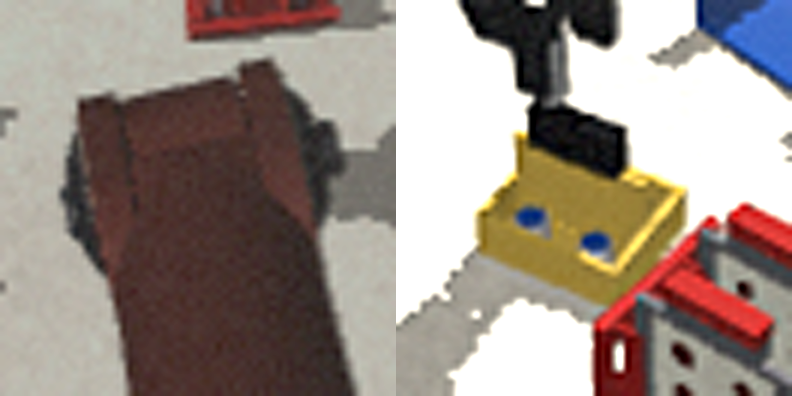

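The caddy has not moved and the fingers are above its handle. Descending and gripping.

Request:
step_arm(
  moves=[
    [[0,0,0,0,0,15,0.2],[0,0,0,0,0,30,0.2],[0,0,0,0,0,45,0.2],[0,0,0,0,0,57,0.2],[0,0,0,0,0,57,0.2],[0,0,0,0,0,57,0.5],[0,0,0,0,0,57,0.6],[0,0,0,0,0,57,0.7],[0,0,0,0,0,57,1],[0,0,0,0,0,57,1],[0,0,0,0,0,57,1],[0,0,0,0,0,57,1]],
  ],
  force=80,
)

```text
clock: 24.9
ee_pos: [0.4947, 0.0287, 0.0447]
tcp_rot: [-180.0, 0.1, -164.7]
wrist_force: [0.1, 0.3, 6.4]
opening: 0.129
```

Request:
step_arm(
  moves=[
    [[0,0,0,0,0,-3,1],[0,0,0,0,0,-8,1],[0,0,0,0,0,-15,1],[0,0,0,0,0,-24,1],[0,0,0,0,0,-34,1],[0,0,0,0,0,-46,1],[0,0,0,0,0,-60,1],[0,0,0,0,0,-74,1],[0,0,0,0,0,-88,1],[0,0,0,0,0,-102,1],[0,0,0,0,0,-116,1],[0,0,0,0,0,-128,1],[0,0,0,0,0,-138,1],[0,0,0,0,0,-144,1],[0,0,0,0,0,-147,1],[0,0,0,0,0,-147,1]],
  ],
)

```text
clock: 26.5
ee_pos: [0.4941, 0.0285, 0.191]
tcp_rot: [-180.0, 0.0, -164.7]
wrist_force: [-0.5, -0.5, -2.0]
opening: 0.126
```

```bash
python3 m.py set 0 0 0 0 0 57;python3 m.py set 0 0 0 0 0 -147 0.463 -0.3583 0.19 183
```

```text
cmd [0.4945 0.0283 0.0435] [-180.     -0.   -164.69]
cmd [0.4945 0.0283 0.1905] [-180.     -0.   -164.69]
['0.463', '-0.3583', '0.19', '183'] turn [-0.    -0.     0.215] shift [ 132.5 -364.6    0.5]
```

Request:
step_arm(
  moves=[
    [[0,0,0.003,2,-5,0,1],[0,0,0.01,5,-14,0,1],[0,0,0.02,10,-28,0,1],[0,0,0.03,17,-46,0,1],[0,0,0.045,25,-68,0,1],[0,0,0.06,34,-92,0,1],[0,0,0.075,42,-117,0,1],[0,0,0.09,52,-142,0,1],[0,0,0.105,61,-167,0,1],[0,0,0.12,70,-192,0,1],[0,0,0.135,79,-217,0,1],[0,0,0.15,88,-242,0,1],[0,0,0.165,97,-267,0,1],[0,0,0.18,106,-291,0,1],[0,0,0.19,114,-313,0,1],[0,0,0.2,121,-332,0,1],[0,0,0.208,126,-347,0,1],[0,0,0.213,130,-357,0,1],[0,0,0.215,132,-363,0,1],[0,0,0.215,132.5,-364.6,0,1]],
  ],
)

```text
clock: 28.5
ee_pos: [0.4625, -0.3583, 0.1907]
tcp_rot: [180.0, -0.0, -177.0]
wrist_force: [-0.2, -0.7, -2.0]
opening: 0.119
```

```bash
python3 m.py set 0 0 .215 132.5 -364.6 0
```

```text
cmd [ 0.463  -0.3583  0.1905] [-180.    0. -177.]
```

Request:
step_arm(
  moves=[
    [[0,0,0,0,0,3,1],[0,0,0,0,0,9,1],[0,0,0,0,0,18,1],[0,0,0,0,0,30,1],[0,0,0,0,0,42,1],[0,0,0,0,0,50,1],[0,0,0,0,0,55,1],[0,0,0,0,0,58,1],[0,0,0,0,0,58,1],[0,0,0,0,0,58,1]],
  ],
)

```text
clock: 29.5
ee_pos: [0.4628, -0.3583, 0.1332]
tcp_rot: [-180.0, 0.0, -177.0]
wrist_force: [0.3, -0.7, -2.2]
opening: 0.122
```

```bash
python3 m.py set 0 0 0 0 0 58
python3 - <<'E'
from h import *
t=snap("top","raw_top8.png"); s=snap("scene","raw_scene8.png")
a=np.radians(3); cx,cy=.463,-.3583; zb=.132-.0435
c=[(cx+x*np.cos(a)-y*np.sin(a),cy+x*np.sin(a)+y*np.cos(a),zb) for x in(-.036,.036) for y in(-.03,.03)]
bs=[(c,(0,255,0)),(W("box",[(a*.043,-.072+b*.036,.072 if b<0 else .042) for a in(-1,1) for b in(-1,1)]),(0,0,255))]
cv2.imwrite("pics/m11.png",np.hstack([overlay("top",t,330,190,66,75,6,bs),overlay("scene",s,40,175,66,75,6,bs)]))
E
```

```text
cmd [ 0.463  -0.3583  0.1325] [-180.    0. -177.]
```

View pics/m11.png

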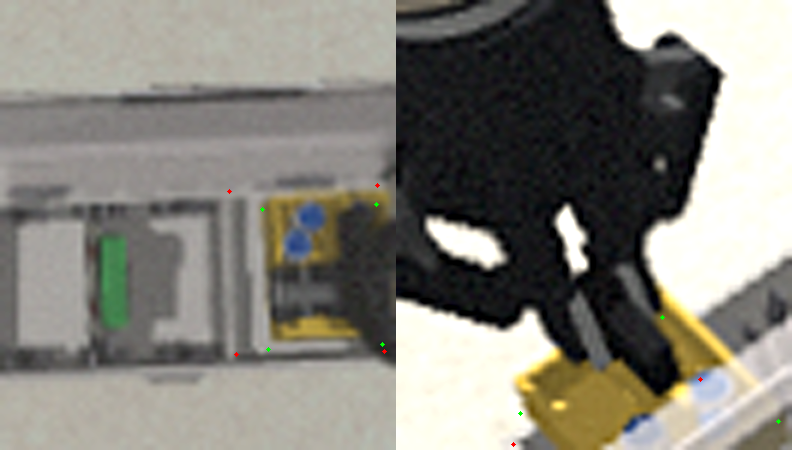

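Run:
```python
from h import *
t=cv2.imread("raw_top8.png"); h=cv2.cvtColor(t,cv2.COLOR_BGR2HSV)
y=cv2.inRange(h,(18,110,40),(34,255,255)); y[:, :365]=0; y[:,400:]=0; y[:210]=0; y[255:]=0
p=np.argwhere(y)[:,::-1]; print(len(p),p.min(0),p.max(0))
for c in range(p[:,0].min(),p[:,0].max()+1):
    q=p[p[:,0]==c][:,1]
    if len(q)>3: print(c,q.min(),q.max(),plane("top",[(c,q.min()-.5),(c,q.max()+.5)],.1125).round(4).tolist())
l=np.array([p[p[:,1]==r_][:,0].min()-.5 for r_ in range(226,243)]); print(plane("top",np.c_[l,np.arange(226,243)],.1125).mean(0), "expect y",-.3583+.03)
print(proj("top",[(.463-.036,-.3583,.1125),(.463+.036,-.3583,.1125)]))
```

```text
134 [374 222] [394 246]
374 224 227 [[0.5, -0.3224], [0.488, -0.3226]]
375 223 245 [[0.5031, -0.3255], [0.4338, -0.3262]]
376 223 246 [[0.5031, -0.3286], [0.4308, -0.3294]]
377 223 246 [[0.5032, -0.3317], [0.4308, -0.3325]]
378 223 246 [[0.5032, -0.3348], [0.4308, -0.3356]]
379 223 245 [[0.5032, -0.3379], [0.4339, -0.3386]]
380 223 245 [[0.5033, -0.341], [0.4339, -0.3417]]
381 233 245 [[0.4731, -0.3444], [0.4339, -0.3448]]
382 229 245 [[0.4852, -0.3474], [0.4339, -0.3479]]
383 223 245 [[0.5034, -0.3503], [0.4339, -0.351]]
384 223 245 [[0.5034, -0.3534], [0.434, -0.3541]]
385 223 245 [[0.5034, -0.3566], [0.434, -0.3572]]
386 222 245 [[0.5065, -0.3596], [0.434, -0.3604]]
387 222 245 [[0.5065, -0.3628], [0.434, -0.3635]]
388 222 245 [[0.5066, -0.3659], [0.434, -0.3666]]
393 222 226 [[0.5067, -0.3815], [0.4916, -0.3816]]Traceback (most recent call last):
  File "<stdin>", line 8, in <module>
    return umr_minimum(a, axis, None, out, keepdims, initial, where)
ValueError: zero-size array to reduction operation minimum which has no identity
```

Seen from the top, the caddy rim spans x 0.432–0.505 and its +y edge is at −0.3275. That leaves several mm of gap in the bay all round. Lowering in two stages.

Request:
step_arm(
  moves=[
    [[0,0,0,1,0,4,1],[0,0,0,1,0,10,1],[0,0,0,1,0,16,1],[0,0,0,1,0,22,1],[0,0,0,1,0,28,1],[0,0,0,1,0,34,1],[0,0,0,1,0,40,1],[0,0,0,1,0,45,1],[0,0,0,1,0,48,1],[0,0,0,1,0,48,1]],
  ],
)

```text
clock: 30.6
ee_pos: [0.4613, -0.358, 0.0843]
tcp_rot: [180.0, -0.0, -177.0]
wrist_force: [0.0, 0.3, -2.1]
opening: 0.119
```

Request:
step_arm(
  moves=[
    [[0,0,0,0,0,4,1],[0,0,0,0,0,9,1],[0,0,0,0,0,14,1],[0,0,0,0,0,19,1],[0,0,0,0,0,24,1],[0,0,0,0,0,28,1],[0,0,0,0,0,31,1],[0,0,0,0,0,33,1],[0,0,0,0,0,34.5,1],[0,0,0,0,0,34.5,1]],
  ],
)

```text
clock: 31.6
ee_pos: [0.4607, -0.3583, 0.0555]
tcp_rot: [-180.0, -0.0, -177.0]
wrist_force: [-10.2, 5.9, 29.6]
opening: 0.124
```

Contact came about 5 mm early at 30 N. Backing off to look.

Request:
step_arm(
  moves=[
    [[0,0,0,0,0,-3,1],[0,0,0,0,0,-6,1],[0,0,0,0,0,-10,1],[0,0,0,0,0,-10,1]],
  ],
)

```text
clock: 32.0
ee_pos: [0.4618, -0.3584, 0.0603]
tcp_rot: [-180.0, 0.0, -177.0]
wrist_force: [0.2, -0.4, -2.5]
opening: 0.125
```

```bash
python3 m.py set 0 0 0 1 0 48;python3 m.py set 0 0 0 0 0 24.5
python3 - <<'E'
from h import *
s_=get_state(); print(s_["ee_pos"],s_["wrist_force"],s_["opening"])
t=snap("top","raw_top9.png"); s=snap("scene","raw_scene9.png")
cv2.imwrite("pics/m12.png",np.hstack([crop(t,355,205,50,60,8),crop(s,35,185,50,60,8)]))
E
```

```text
cmd [ 0.462  -0.3584  0.0845] [-180.    0. -177.]
cmd [ 0.462  -0.3584  0.06  ] [-180.    0. -177.]
[ 0.46182132 -0.35837728  0.06031005] [ 0.18726904 -0.43967343 -2.52224267] 0.1248808712308741
```

View pics/m12.png

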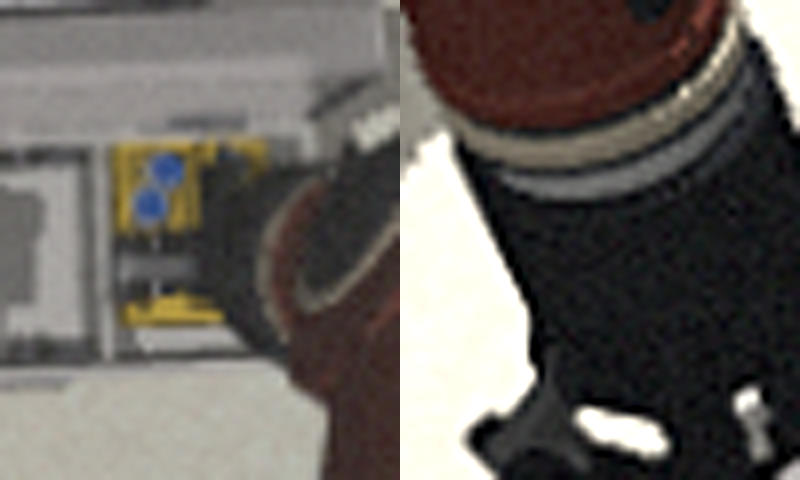

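Run:
```python
from h import *
f=lambda p,z:plane("top",(np.float64(p)+.5)/8-.5+[355,205],z).round(4).tolist()
print("caddy rim: back",f([(150,142)],.041),"front",f([(170,326)],.041),"left",f([(112,160),(121,310)],.041))
print("front rim in/out",f([(170,345),(170,352),(170,360)],.072),"floor front",f([(170,345)],.006))
print("div",f([(97,200),(112,200)],.042))
print("bay centre", W("box",[(0,-.072,0),(.043,-.072,0),(-.043,-.072,0),(0,-.036,0)]))
a=cv2.imread("raw_top8.png").astype(int);b=cv2.imread("raw_top9.png").astype(int);c=cv2.imread("raw_top6.png").astype(int);o=cv2.imread("raw_top0.png").astype(int)
for col in (340,350,360): print(col,[ [int(v) for v in im[196:226,col].mean(1)] for im in (o,c,b)])
```

```text
caddy rim: back [[0.5037, -0.3384]] front [[0.4308, -0.3473]] left [[0.4964, -0.323], [0.437, -0.3273]]
front rim in/out [[0.425, -0.3393], [0.4223, -0.3394], [0.4192, -0.3394]] floor front [[0.4214, -0.3564]]
div [[0.4805, -0.3168], [0.4806, -0.3229]]
bay centre [[ 0.46526819 -0.35820133  0.        ]
 [ 0.50820926 -0.35595088  0.        ]
 [ 0.42232712 -0.36045177  0.        ]
 [ 0.46338409 -0.32225066  0.        ]]
340 [[129, 131, 133, 133, 131, 129, 132, 130, 133, 118, 86, 80, 99, 97, 100, 93, 93, 97, 111, 115, 109, 108, 108, 109, 100, 74, 80, 95, 88, 77], [138, 140, 141, 141, 139, 139, 140, 136, 137, 124, 90, 89, 104, 103, 107, 100, 102, 103, 117, 121, 116, 118, 115, 116, 105, 78, 85, 103, 91, 82], [133, 134, 139, 136, 136, 136, 138, 137, 135, 124, 89, 90, 103, 101, 102, 97, 100, 101, 115, 120, 117, 113, 113, 112, 104, 77, 83, 101, 91, 81]]
350 [[131, 127, 130, 131, 132, 133, 132, 134, 128, 110, 58, 71, 94, 94, 94, 97, 95, 99, 114, 112, 105, 105, 110, 108, 106, 110, 120, 108, 67, 63], [140, 138, 134, 137, 141, 139, 140, 142, 137, 116, 60, 77, 100, 98, 99, 104, 100, 105, 123, 120, 114, 115, 113, 114, 114, 117, 125, 115, 66, 62], [134, 134, 135, 135, 137, 135, 139, 140, 135, 113, 59, 77, 98, 97, 96, 97, 96, 104, 122, 119, 111, 110, 110, 112, 113, 115, 123, 113, 65, 62]]
360 [[131, 130, 129, 129, 130, 130, 131, 127, 110, 102, 52, 79, 94, 96, 93, 97, 97, 107, 116, 114, 108, 108, 107, 108, 103, 106, 111, 66, 49, 75], [141, 139, 139, 137, 136, 138, 138, 137, 115, 108, 56, 87, 100, 100, 102, 99, 106, 116, 121, 122, 117, 115, 113, 114, 112, 107, 114, 72, 45, 78], [134, 135, 135, 135, 136, 135, 135, 133, 113, 102, 57, 85, 100, 98, 98, 100, 96, 114, 119, 118, 115, 112, 111, 111, 106, 105, 112, 75, 46, 76]]
```

The lid has not moved, and there is a gap around the caddy on all sides. The likely obstacle is the wrist on the top edge of the raised lid. Shifting 3 mm towards the robot and trying again gently.

Request:
step_arm(
  moves=[
    [[0,0,0,1.5,-0.5,0,1],[0,0,0,3,-1.5,0,1],[0,0,0,3,-1.5,2,1],[0,0,0,3,-1.5,4,1],[0,0,0,3,-1.5,6,1],[0,0,0,3,-1.5,7,1],[0,0,0,3,-1.5,7,1]],
  ],
)

```text
clock: 32.8
ee_pos: [0.4582, -0.3601, 0.0558]
tcp_rot: [-180.0, -0.0, -177.0]
wrist_force: [-5.2, 3.5, 14.3]
opening: 0.121
```

The force ratio matches the earlier floor contact of the green carrier, and the contact height does not depend on x. So this is probably the floor, with the caddy sitting slightly lower in the grip. Unloading and releasing gently.

Request:
step_arm(
  moves=[
    [[0,0,0,0,0,-2,1],[0,0,0,0,0,-2,0.7],[0,0,0,0,0,-2,0.6],[0,0,0,0,0,-2,0.5],[0,0,0,0,0,-2,0.45],[0,0,0,0,0,-2,0.45],[0,0,0,0,0,-2,0.45]],
  ],
  force=20,
)

```text
clock: 33.5
ee_pos: [0.4587, -0.3598, 0.0552]
tcp_rot: [180.0, -0.0, -177.0]
wrist_force: [-1.2, -0.4, -0.4]
opening: 0.277
```

Released. Rising straight up and moving back toward +y, clear of the camera's view.

Request:
step_arm(
  moves=[
    [[0,0,0,0,0,-10,0.45],[0,0,0,0,0,-25,0.45],[0,0,0,0,0,-50,0.45],[0,0,0,0,0,-90,0.45],[0,0,0,0,0,-130,0.45],[0,0,0,0,0,-170,0.45],[0,0,0,0,0,-200,0.45],[0,0,0,0,260,-200,0.45],[0,0,0,0,260,-200,0.45],[0,0,0,0,260,-200,0.45],[0,0,0,0,260,-200,0.45],[0,0,0,0,260,-200,0.45],[0,0,0,0,260,-200,0.45],[0,0,0,0,260,-200,0.45],[0,0,0,0,260,-200,0.45],[0,0,0,0,260,-200,0.45]],
  ],
)

```text
clock: 35.1
ee_pos: [0.4451, -0.1025, 0.2554]
tcp_rot: [-179.9, 0.0, -177.2]
wrist_force: [-0.6, -1.2, -0.3]
opening: 0.281
```

```bash
python3 m.py set 0 0 0 3 -1.5 7;python3 m.py set 0 0 0 0 260 -200
python3 - <<'E'
from h import *
s_=get_state(); print(s_["ee_pos"],s_["wrist_force"],s_["opening"])
t=snap("top","raw_top10.png"); s=snap("scene","raw_scene10.png")
c=crop(s,45,165,80,100,5); 
cv2.imwrite("pics/m13.png",np.hstack([crop(t,330,195,80,100,5),c]))
E
```

```text
cmd [ 0.4591 -0.3601  0.053 ] [-180.    0. -177.]
cmd [ 0.4455 -0.1004  0.253 ] [-180.    0. -177.]
[ 0.44508398 -0.10246539  0.25541807] [-0.59362584 -1.1872718  -0.336922  ] 0.28058897282453577
```

View pics/m13.png

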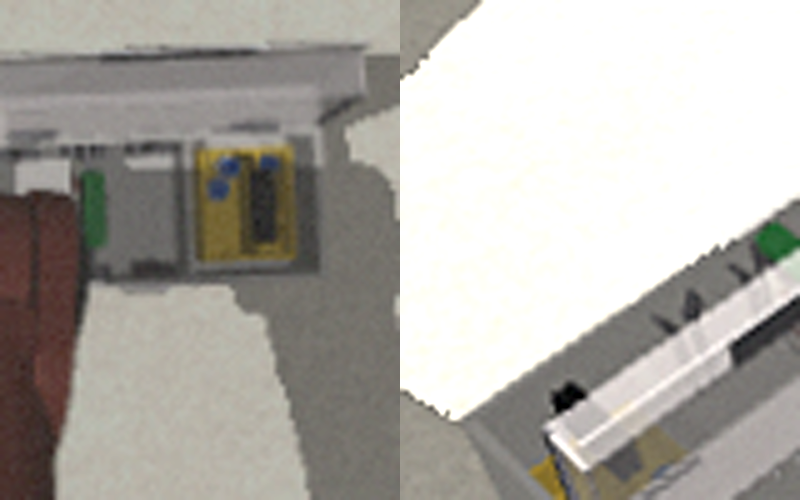

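The caddy stands in the bay between the divider (col 180) and the end wall, and the green carrier is in its slot. Next: close the fingers and go over and behind the lid.

```bash
python3 m.py 0.5993 -0.2791 0.253 183
python3 - <<'E'
from h import *
f=lambda p,z:plane("top",(np.float64(p)+.5)/5-.5+[330,195],z).round(4)
c=f([(195,148),(297,148),(297,262),(197,262)],.030); print(c,c.mean(0), W("box",[(0,-.072,0)]))
E
```

```text
['0.5993', '-0.2791', '0.253', '183'] turn [-0.  0. -0.] shift [-144.3 -186.5    0. ]
[[ 0.4975 -0.3258]
 [ 0.4983 -0.3929]
 [ 0.4251 -0.3936]
 [ 0.4247 -0.3279]] [ 0.4614  -0.36005] [[ 0.46526819 -0.35820133  0.        ]]
```

Request:
step_arm(
  moves=[
    [[0,0,0,-30,-39,-10,1],[0,0,0,-60,-78,-10,1],[0,0,0,-90,-117,-10,1],[0,0,0,-120,-156,-10,1],[0,0,0,-144.3,-186.5,-10,1],[0,0,0,-144.3,-186.5,0,1],[0,0,0,-144.3,-186.5,0,1],[0,0,0,-144.3,-186.5,30,1],[0,0,0,-144.3,-186.5,60,1],[0,0,0,-144.3,-186.5,87,1],[0,0,0,-144.3,-186.5,87,1]],
  ],
)

```text
clock: 36.3
ee_pos: [0.5954, -0.2766, 0.1645]
tcp_rot: [179.7, -0.5, -176.9]
wrist_force: [0.5, -0.2, -0.6]
opening: -0.001
```

```bash
python3 m.py set 0 0 0 -144.3 -186.5 87
python3 - <<'E'
from h import *
t=snap("top","raw_top11.png"); s=snap("scene","raw_scene11.png")
cv2.imwrite("pics/m14.png",np.hstack([crop(t,315,170,80,100,5),crop(s,45,125,100,125,4)]))
E
```

```text
cmd [ 0.5993 -0.2791  0.166 ] [-180.    0. -177.]
```

View pics/m14.png

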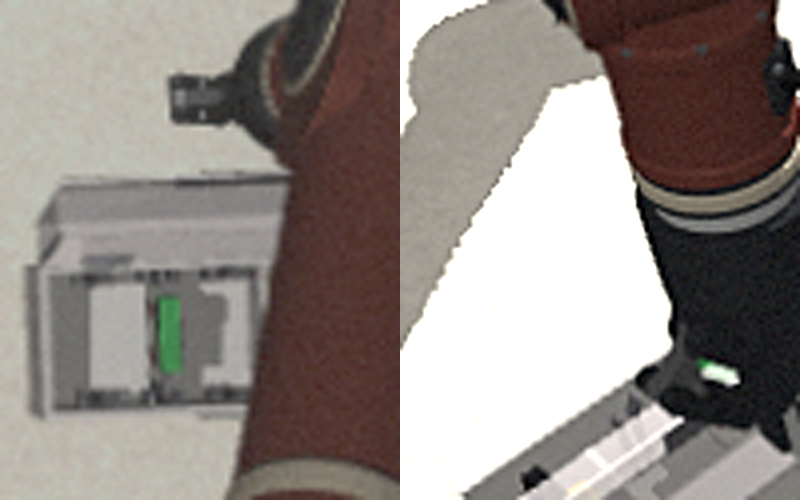

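The gripper is behind the lid (on the +x side) and free. Sweeping the lid shut along its arc.

Request:
step_arm(
  moves=[
    [[0,0,0,15,0,0,1],[0,0,0,30,0,0,1],[0,0,0,40,0,0,1],[0,0,0,48,0,0,1],[0,0,0,57,0,-2.5,1],[0,0,0,67,0,-4.5,1],[0,0,0,77,0,-5,1],[0,0,0,86.4,0,-5,1],[0,0,0,96,0,-3.5,1],[0,0,0,106,0,-1.5,1],[0,0,0,115,0,2,1],[0,0,0,124.4,0,5.7,1],[0,0,0,124.4,0,5.7,1]],
  ],
)

```text
clock: 37.7
ee_pos: [0.4723, -0.2856, 0.1617]
tcp_rot: [179.9, -0.2, -177.1]
wrist_force: [-0.3, -0.8, -0.6]
opening: 0.001
```

Request:
step_arm(
  moves=[
    [[0,0,0,8,0,5,1],[0,0,0,16.6,0,10.7,1],[0,0,0,24,0,17.5,1],[0,0,0,31,0,24.6,1],[0,0,0,37,0,33,1],[0,0,0,42,0,41,1],[0,0,0,46,0,50,1],[0,0,0,48,0,55,1],[0,0,0,49.6,0,59.3,1],[0,0,0,49.6,0,59.3,1]],
  ],
)

```text
clock: 38.7
ee_pos: [0.4248, -0.2878, 0.1027]
tcp_rot: [180.0, -0.1, -177.0]
wrist_force: [-0.3, -0.2, 0.2]
opening: -0.002
```

Request:
step_arm(
  moves=[
    [[0,0,0,0,0,1.5,1],[0,0,0,0,0,3,1],[0,0,0,0,0,4,1],[0,0,0,0,0,4,1]],
  ],
)

```text
clock: 39.1
ee_pos: [0.4257, -0.2882, 0.101]
tcp_rot: [-179.9, 0.1, -177.0]
wrist_force: [-2.2, 1.5, 10.5]
opening: 0.005
```

Firm contact at 0.101 m, which is the height of a shut lid. Retreating and looking.

Request:
step_arm(
  moves=[
    [[0,0,0,0,0,-20,1],[0,0,0,0,0,-60,1],[0,0,0,0,0,-100,1],[0,0,0,0,0,-150,1],[0,0,0,0,280,-150,1],[0,0,0,0,280,-150,1],[0,0,0,0,280,-150,1],[0,0,0,0,280,-150,1],[0,0,0,0,280,-150,1],[0,0,0,0,280,-150,1],[0,0,0,0,280,-150,1],[0,0,0,0,280,-150,1],[0,0,0,0,280,-150,1],[0,0,0,0,280,-150,1]],
  ],
)

```text
clock: 40.5
ee_pos: [0.4106, -0.0099, 0.2492]
tcp_rot: [-180.0, -0.0, -177.2]
wrist_force: [-0.1, 0.2, 0.3]
opening: -0.001
```

Run:
```python
from h import *
t=snap("top","raw_top12.png"); s=snap("scene","raw_scene12.png"); print(get_state()["ee_pos"],get_state()["wrist_force"])
lid=W("box",[(-.070,b*.113,.101) for b in(-1,1)]+[(.048,b*.113,.101) for b in(-1,1)])
m=np.vstack([np.hstack([overlay("top",t,320,195,80,60,5,[(lid,(0,0,255))]),overlay("scene",s,50,175,100,75,4,[(lid,(0,0,255))])]),np.hstack([crop(t,200,130,133,100,3)[:300,:400],crop(s,190,150,133,100,3)[:300,:400]])])
m=m[:,:796] if 0 else m
cv2.imwrite("pics/m15.png",m)
```

```text
[ 0.41059422 -0.00950969  0.24922377] [ 0.39162824 -0.01909037 -0.17527164]Traceback (most recent call last):
  File "<stdin>", line 4, in <module>
    return _nx.concatenate(arrs, 0, dtype=dtype, casting=casting)
           ~~~~~~~~~~~~~~~^^^^^^^^^^^^^^^^^^^^^^^^^^^^^^^^^^^^^^^
ValueError: all the input array dimensions except for the concatenation axis must match exactly, but along dimension 1, the array at index 0 has size 800 and the array at index 1 has size 798
```

Run:
```python
from h import *
t=cv2.imread("raw_top12.png"); s=cv2.imread("raw_scene12.png")
lid=W("box",[(-.070,b*.113,.101) for b in(-1,1)]+[(.048,b*.113,.101) for b in(-1,1)])
m=np.vstack([np.hstack([overlay("top",t,320,195,80,60,5,[(lid,(0,0,255))]),overlay("scene",s,50,175,100,75,4,[(lid,(0,0,255))])])[:, :798],np.hstack([crop(t,200,130,133,100,3)[:300],crop(s,190,150,133,100,3)[:300]])])
cv2.imwrite("pics/m15.png",m)
```

```text
(no output)
```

The viewer limit is reached, so the final checks are numeric.

Run:
```python
from h import *
t=cv2.imread("raw_top12.png"); s=cv2.imread("raw_scene12.png"); o=cv2.imread("raw_top0.png"); os_=cv2.imread("raw_scene0.png")
for c in (345,360): print("top col",c,"rows200-270",t[200:270:2,c].mean(1).astype(int).tolist(), "was",o[200:270:2,c].mean(1).astype(int).tolist())
L=lambda z:[proj("top",W("box",[(x,0.02,z)]))[0].round(1).tolist() for x in(-.07,-.048,.048)]
print("pred lid rows at y=.02 lip/front/hinge, shut",L(.101)); 
# lip line in scene: gradient along vertical at lip
for b in (-.1,-.03,.03,.1):
    for z in (.101,.107): 
        print("scene lip pred",b,z,proj("scene",W("box",[(-.07,b,z)]))[0].round(1), end=" ")
    u=proj("scene",W("box",[(-.07,b,.101)]))[0].round().astype(int); print(s[u[1]-10:u[1]+10,u[0]].mean(1).astype(int).tolist())
def cen(im,lo,hi,roi,z,n="top"):
    h=cv2.inRange(cv2.cvtColor(im,cv2.COLOR_BGR2HSV),lo,hi); x,y,w,k=roi; p=np.argwhere(h[y:y+k,x:x+w])[:,::-1]+[x,y]; return len(p),plane(n,[p.mean(0)],z).round(4).tolist() if len(p) else None
print("green",cen(t,(40,40,20),(88,255,255),(330,215,45,40),.091)); print("yel",cen(t,(18,60,40),(36,255,255),(365,215,35,40),.03)); print("blue cans",cen(t,(100,60,40),(125,255,255),(365,215,35,40),.03))
d=np.abs(t.astype(int)-o).max(2)>45
for n,(x,y,w,k) in dict(jar=(215,160,25,30),beaker=(150,140,40,30),bottle=(230,118,25,25),pen=(298,155,15,45),tip=(310,118,50,40)).items(): print(n,d[y:y+k,x:x+w].mean().round(3),end=" ")
```

```text
top col 345 rows200-270 [136, 137, 138, 137, 137, 136, 134, 136, 138, 136, 127, 93, 104, 102, 108, 104, 102, 105, 105, 107, 102, 102, 107, 102, 100, 107, 103, 117, 113, 114, 127, 130, 134, 137, 133] was [130, 131, 134, 75, 98, 95, 95, 114, 109, 107, 109, 109, 46, 76, 124, 121, 123, 122, 122, 121, 123, 122, 122, 121, 62, 81, 110, 126, 128, 125, 128, 132, 130, 130, 130]
top col 360 rows200-270 [133, 135, 135, 132, 136, 134, 132, 135, 132, 134, 128, 122, 100, 113, 113, 111, 115, 111, 114, 114, 113, 115, 116, 111, 101, 107, 113, 60, 50, 51, 79, 84, 86, 78, 83] was [130, 131, 110, 52, 94, 93, 97, 116, 108, 107, 103, 111, 49, 109, 125, 122, 122, 122, 121, 122, 121, 122, 120, 99, 38, 63, 102, 126, 130, 130, 128, 131, 129, 131, 127]
pred lid rows at y=.02 lip/front/hinge, shut [[355.7, 259.4], [355.4, 252.2], [354.2, 220.5]]
scene lip pred -0.1 0.101 [ 51.4 231.5] scene lip pred -0.1 0.107 [ 50.5 229.7] [107, 107, 107, 108, 111, 110, 110, 107, 111, 111, 102, 127, 162, 161, 163, 163, 163, 177, 122, 104]
scene lip pred -0.03 0.101 [ 78.9 213.4] scene lip pred -0.03 0.107 [ 78.1 211.6] [199, 202, 202, 198, 195, 202, 205, 202, 210, 217, 193, 110, 36, 46, 51, 70, 92, 89, 105, 161]
scene lip pred 0.03 0.101 [101.1 198.9] scene lip pred 0.03 0.107 [100.5 197.1] [206, 200, 201, 205, 210, 208, 208, 207, 205, 205, 141, 39, 43, 50, 50, 54, 45, 59, 126, 186]
scene lip pred 0.1 0.101 [125.5 182.9] scene lip pred 0.1 0.107 [125.  181.1] [206, 208, 208, 213, 204, 204, 207, 213, 209, 210, 194, 193, 190, 191, 194, 192, 188, 192, 194, 189]
green (0, None)
yel (0, None)
blue cans (0, None)
jar 0.0 beaker 0.0 bottle 0.0 pen 0.0 tip 0.0
```

The lid edge in the scene view lies within 1 px of its shut prediction, and the bystander objects are unchanged. One last check: the caddy's height, from the handle in the pictures taken before the lid was closed.

Run:
```python
from h import *
t=cv2.imread("raw_top10.png"); s=cv2.imread("raw_scene10.png"); V=lambda im:im.max(2).astype(int)
v=V(t)[225:252,372:392]; p=np.argwhere(v<48)[:,::-1]+[372,225]; print("top handle",len(p),p.min(0),p.max(0),p.mean(0), plane("top",[p.mean(0)],.078))
print(V(s)[234:256,72:90])
h=plane("top",[p.mean(0)],.078)[0]; a=np.radians(3)
for dz in (0,.005):
    print(dz,[proj("scene",[(h[0]+x*np.cos(a)-y*np.sin(a),h[1]+x*np.sin(a)+y*np.cos(a),.080+dz)])[0].round(1).tolist() for x,y in((-.023,-.006),(-.023,.006),(0,.006))])
print("rim pred",proj("scene",W("box",[(-.048,-.113,.072),(-.048,0,.072)])).round(1).tolist())
for c in (58,75,95): print(c,V(s)[:,c][205:255].tolist())
```

```text
top handle 69 [380 229] [384 243] [381.92753623 235.7826087 ] [[ 0.46227073 -0.35675854]]
[[212 218 217 223 228 184 116  96  93  91  91  90  90  92  93  91  93  92]
 [213 213 225 183 153 124  94  93  90  89  94  90  94  88  91  94  93  91]
 [222 223 184 117  99  95  89  90  93  92  91  93  92  92  93  90  92  91]
 [186 145 117  95  92  93  91  93  94  90  94  91  93  90  93  91  92  90]
 [119  98  98  94  91  91  90  92  92  92  90  92  91  91  97  93  85 103]
 [ 97  96  92  90  92  95  89  92  93  93  90  94  89  89  88  84  99 143]
 [ 92  92  89  91  92  95  99  97  94  95  93  90  90  87  89 116 151 173]
 [ 92  94  93  96  97  98  59  58  85 101  92  89  85  97 138 169 173 177]
 [ 90  93  92  97 101  68  16  11  41  73  93  88 114 149 173 178 175 173]
 [ 91  93  96  58  43  24   2   9   6  26  79 142 169 172 174 174 175 170]
 [ 92  95  98  55   4  16  13   6   0  12  99 169 176 172 171 172 171 170]
 [ 92  93  99  47   2  10  10  19  92 148 146 156 167 173 173 170 170 172]
 [ 91  93  95  97   0   0   5  84 152 159 152 147 152 165 174 171 171 179]
 [ 93  91  92  97  31  75 155 148 1
[... 812 characters left out ...]
3, 212, 210, 214, 224, 221, 217, 210, 211, 215, 220, 210, 212, 212, 209, 210, 219, 218, 212, 205, 210, 211, 213, 211, 206, 208, 216, 217, 205, 208, 208, 216, 213, 217, 213, 206, 211, 180, 94, 99, 102, 103, 105, 122, 117]
75 [214, 216, 218, 218, 218, 215, 218, 215, 215, 218, 220, 218, 215, 206, 211, 212, 218, 218, 215, 212, 215, 219, 222, 219, 216, 216, 219, 219, 217, 223, 183, 117, 95, 94, 90, 91, 96, 97, 58, 55, 47, 97, 97, 80, 176, 181, 145, 204, 112, 52]
95 [222, 218, 217, 221, 222, 220, 224, 225, 226, 221, 220, 219, 218, 216, 219, 226, 232, 188, 105, 91, 90, 94, 85, 73, 82, 96, 94, 90, 88, 108, 152, 174, 171, 173, 173, 174, 172, 177, 201, 173, 149, 148, 151, 160, 128, 94, 93, 92, 94, 93]
```

The handle projects at or slightly below its on-floor prediction, so the caddy is down on the bay floor. Handing in.

```bash
python3 -c "
from station import job,get_state
print(get_state()['clock']); print(job.close_job())"
```

```text
40.6
the job is handed in; nothing more can be done
None
```

I put all three carriers and the caddy away, shut the lid and handed the job in at 40.6 s; no verdict was reported. Only three carriers were present. Both red ones are in the reject stand and the green one is in the middle slot of the storage box. The caddy is in the bay.

**Last checks that passed:**
- **Carriers:** each went in straight. The reds were released at the height they had in the rack. The green one met the floor at about 10 N and at that same height.
- **Lid:** pressing on it met firm contact at 0.101 m, the height of a shut lid. Its edge is within about 1 px of the shut prediction.
- **Caddy position:** it is about 4 mm and 2 mm off the bay centre, inside the 12 mm tolerance. Its handle matches the on-floor height to about 1–2 px.
- **Other objects:** the bottle, jar, pen, tip box and beaker look unchanged in the top view.

**Checks that disagreed or were incomplete:**
- **Caddy contact:** while lowering it I met the floor about 5 mm earlier than expected, with a peak of about 30 N. The handle height suggests it had slipped lower in the grip.
- **Camera:** the scene camera showed a bias of about 2 px on the robot-facing side of the stand.
- **Canisters:** only three of the four could be seen after the caddy was set down. The fourth was probably hidden by the handle.
- **Final view:** the limit of 16 pictures was reached, so the state with the lid shut was checked by pixel values only. The green tag and the caddy could not be found through the lid.

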